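# Clear the sample pots out of the fume hood for weighing

## Task

Get the orange-lidded sample pots out of the fume hood for weighing: raise the sash by at least 25 cm and let go so that it stays up by itself, set the amber jar that stands in front of the pots aside, upright and clear of its blue tray, and stand every pot upright in the steel tray in one straight row along the tray's long middle line, with at least a finger's breadth (about 1 cm) of space between neighbours. Then stand the amber jar back in its blue tray and gently slide the sash all the way down; do not tip or drop the jar, and leave the other glassware and tools where they are.

Things in the scene. Friction and masses are not known exactly. Their poses are not given: they have to be found in the camera images.
- sash (a joint): travel of the sash up its sloping track (m): 0 = fully down on its rest, 0.33 = top of its travel. The sash weighs 0.85 kg; friction in the track (about 10 N) holds it at whatever height it is left, so raising it takes about 17 N along the track and lowering it a gentle push of about 4 N.
- sash_grip (a point): middle of the blue pull bar on the sash: 18 mm wide (this frame's y), 12 deep (x), 90 long (z). z points up the sloping track (40 degrees from the vertical, leaning away from the robot), -x out of the pane to the robot. 25 mm of free space behind the bar, but for its posts 38 mm above and below this point. Centred on the sash's width, 55 mm up the slope from its lower edge.
- hood: bench-top fume hood, clear panes and roof, white extract spigot: 400 mm deep (x), 464 wide (y), 420 high (495 at the spigot). Origin: centre of underside; -x faces the robot. Floor 12 mm high; front sill 21 mm high at x = -204 mm. Front slopes 40 degrees back from x = -200, z = 22 mm; the clear sash (428 wide, 320 along the slope) covers its lower part, a fixed pane the rest. Inside: 420 wide, back pane at x = 192. Side panes follow the slope.
- spill_tray: fixed shallow blue plastic tray on the hood's floor, 92 x 92 mm outside, walls 3 mm thick and 10 mm high, floor 3 mm thick: the reagent jar's place. Origin: centre of its underside.
- reagent_jar: amber square jar with a black round screw cap, 98 mm high; body 56 x 56 x 58 mm, neck 36 mm across, cap 40 mm across from 70 to 98 mm above the base. 0.25 to 0.45 kg. Origin: centre of its base; z up.
- sample_tray: fixed steel tray on the bench beside the hood, on its left or right: 270 mm long (along its own x) and 110 mm wide (y), rim 10 mm high and 3 mm thick, floor 3 mm thick. Origin: centre of its underside.
- cork_mat: fixed cork mat 140 x 140 x 6 mm on the bench on the other side of the hood, free to set things down on. Origin: centre of its underside.
- flask: conical glass flask standing at the back of the hood, 76 mm across the base, 110 mm high. Not part of the job. Origin: centre of its base.
- green_beaker: green beaker standing at the back of the hood, 52 mm across, 80 mm high. Not part of the job. Origin: centre of its base.
- petri_dish: clear covered dish on the bench, 90 mm across, 16 mm high. Not part of the job. Origin: centre of its base.
- spatula: orange plastic spatula lying on the bench, 145 mm long, 6 mm thick. Not part of the job. Origin: middle of its underside.
- wash_bottle: white wash bottle with a red cap and a bent spout on the bench, 68 mm across, 185 mm high. Not part of the job. Origin: centre of its base.
- slide_box: white and green slide box on the bench, 75 x 45 x 30 mm. Not part of the job. Origin: centre of its base.
- sample1: closed sample pot: white, straight-sided, with an orange lid of the same width; 42 mm across, 42 mm high, 40 to 85 g, its contents at the bottom, always present. Starts standing on the hood's floor, behind the reagent jar or beside it. Origin: centre of its base; z up.
- sample2: closed sample pot: white, straight-sided, with an orange lid of the same width; 42 mm across, 42 mm high, 40 to 85 g, its contents at the bottom; may be absent (two to four pots are in the hood). Starts standing on the hood's floor, behind the reagent jar or beside it. Origin: centre of its base; z up.
- sample3: closed sample pot: white, straight-sided, with an orange lid of the same width; 42 mm across, 42 mm high, 40 to 85 g, its contents at the bottom; may be absent (two to four pots are in the hood). Starts standing on the hood's floor, behind the reagent jar or beside it. Origin: centre of its base; z up.
- sample4: closed sample pot: white, straight-sided, with an orange lid of the same width; 42 mm across, 42 mm high, 40 to 85 g, its contents at the bottom; may be absent (two to four pots are in the hood). Starts standing on the hood's floor, behind the reagent jar or beside it. Origin: centre of its base; z up.

How it is judged:
On the way, in this order (a step that is already met when the one before it is completed fails the run):
1. the sash is up by 23 cm or more and stays there by itself, the hand away from its handle (value of joint sash above 0.23 m and velocity of joint sash between -0.01 and 0.01 m/s and distance between the grasp point and sash_grip above 0.08 m), for 0.5 s.
2. the amber jar has been set down upright outside its blue tray and let go (horizontal distance between reagent_jar and spill_tray above 0.09 m and height (world z) of reagent_jar below 0.03 m and angle between reagent_jar's own z axis and vertical below 0.1 rad and linear speed of reagent_jar below 0.02 m/s and contact force between reagent_jar and the fingers below 0.2 N), for 0.3 s.
At the end, for the whole second after the job is handed in: every pot present stands upright on the steel tray's floor within 10 mm of its long middle line, no two pots nearer than 50 mm centre to centre (8 mm of space); the amber jar stands flat inside its blue tray; the sash is within 8 mm of fully down; all at rest (value of joint sash below 0.008 m and horizontal distance between reagent_jar and spill_tray below 0.024 m and z of reagent_jar in the frame of spill_tray below 0.007 m and angle between reagent_jar's own z axis and vertical below 0.05 rad and linear speed of each of reagent_jar, sample1, sample2, sample3, sample4 below 0.02 m/s and y of sample1 in the frame of sample_tray between -0.01 and 0.01 m and x of sample1 in the frame of sample_tray between -0.118 and 0.118 m and z of sample1 in the frame of sample_tray between 0 and 0.007 m and angle between each of sample1, sample2, sample3, sample4's own z axis and vertical below 0.1 rad and y of sample2 in the frame of sample_tray between -0.01 and 0.01 m and x of sample2 in the frame of sample_tray between -0.118 and 0.118 m and z of sample2 in the frame of sample_tray between 0 and 0.007 m and y of sample3 in the frame of sample_tray between -0.01 and 0.01 m and x of sample3 in the frame of sample_tray between -0.118 and 0.118 m and z of sample3 in the frame of sample_tray between 0 and 0.007 m and y of sample4 in the frame of sample_tray between -0.01 and 0.01 m and x of sample4 in the frame of sample_tray between -0.118 and 0.118 m and z of sample4 in the frame of sample_tray between 0 and 0.007 m and horizontal distance between each of sample2, sample3, sample4 and sample1 above 0.05 m and horizontal distance between each of sample3, sample4 and sample2 above 0.05 m and horizontal distance between sample4 and sample3 above 0.05 m); the robot touches nothing.
It fails at once if the amber jar is tipped over (30 degrees) (angle between reagent_jar's own z axis and vertical above 0.52 rad).
It fails at once if the amber jar is dropped or thrown (over 1.2 m/s) (linear speed of reagent_jar above 1.2 m/s).
It fails at once if the sash is slammed down (over 0.5 m/s) (velocity of joint sash below -0.5 m/s).
It fails at once if other glassware or tools moved by more than 3 cm (distance of any of flask, green_beaker, petri_dish, spatula, wash_bottle, slide_box from where it was at the start of the episode above 0.03 m).
Of sample2, sample3, sample4 only 1 to 3 are there at a start; the rules pass over those that are not, and their reading is None.
At some moment in a run one of sample1, sample2, sample3, sample4 may be knocked a few centimetres aside while the robot is not near it.
It also fails if it takes over 210 s, if anything falls off the work surface, if the arm or the gripper's body presses on something with over 40 N, if the wrist force passes 120 N, or if a joint passes its speed limit or range.

## Robot

A 7-joint arm with a two-finger parallel gripper is mounted at the origin on the work surface. World frame = base frame: x ahead of the robot, y to its left, z up, the work surface at z = 0. Lengths are in m, angles in rad, forces in N, time in s.
With the tool pointing down it reaches from about 0.425 to 0.925 m from the base axis. Payload 6.8 kg.
Tool frame: the origin (TCP) lies midway between the tips of the shut fingers; the grasp point (between the pads) lies 19 mm behind it; y points along the fingers, z is the direction in which the jaws open and shut, and the axes are right-handed (so a half turn about y gives the same grasp; the last joint's range is limited). The gripper opens to 85 mm and grips with 20 to 120 N. Pads are 22 mm wide; open, the fingers measure 114 mm over their backs; the gripper's body (76 mm by 85 mm) begins 54 mm behind the grasp point. The pads swing forward as they close: fully open they stand 13 mm farther back than shut.
Start: joints at [1.072, 0.477, 0.022, 1.555, -0.011, 1.109, -0.083], TCP at [0.257, -0.624, 0.231] pointing down, gripper open.
Joint ranges: [-2.96, 2.96], [-0.34, 2.1], [-1.41, 1.46], [0.24, 2.44], [-1.37, 4.51], [0.17, 1.92], [-2.96, 2.96]. Speed limits (rad/s): [2.39, 2.39, 3.14, 3.14, 3.14, 3.14, 3.14].

## Interface

Orientations are given as a rotation vector (axis times angle).
In Python, from bench import r gives the robot as it stands.
- The arm moves only by the tool send_rows, never from a script. Its argument "rows" is text: rows parted by semicolons, each of 6 numbers parted by spaces: the shift along the world's x, y, z in m, then the turn, a rotation vector about the world's x, y, z in rad. A call has 1 to 20 rows; each row shifts and turns the commanded pose from where the row before left it; what a row does not reach is not made up. A row lasts 1/10 s, in which the tool goes at most 50 mm and 8.59 degrees, less where a joint would pass 70% of its speed; a pose out of reach is approached as far as the arm can. A call is refused whole if a number of a shift passes 0.05 or a number of a turn 0.15, either way. A call with a gripper value outside its range is refused whole. "grip" is the finger opening in m, from 0 to 0.0854, set as the call begins (left out, the last holds). The fingers move at their own pace and stop on an object; "grip_force" is the grip in N (left out, the last holds). Time passes only in rows, so rows that do not move let the fingers close. It gives the time, the measured TCP pose, the force and the opening at its end, in the units of the state.
- r.get_obs(): the state, without advancing time (a new reading comes with each control period).
- r.grab_frame(name): name is "scene" or "side" or "wrist"; returns a dict with "pixels" (384x512x3 uint8, red, green, blue), "intrinsics" (3x3 intrinsics, pixels), "position" and "orientation" of the camera in the world. Camera axes: x right, y up, looking along -z (the intrinsics and any distortion apply to the point x, -y, -z); pixel columns grow to the right and rows downward; lengths in m; the calibration is good to about 2 mm. A picture is of the moment at which its call begins. There is no depth.
- r.hand_in(): hands the job in, once; it reports no verdict.
The state is a dict: "clock": time; "joints": joint angles; "qvel": joint speeds; "tau": joint torques, N m; "tcp_pos": TCP position; "orientation": TCP orientation; "contact_force": force on the tool from outside, world axes, zero at the start; "moment": the same for the moment, N m; "grip_width": finger opening in m.
Only numpy, scipy, OpenCV 4.12 (cv2) and the standard library are available. Lean on these libraries where they do the work, as an engineer would, in place of code of your own. Each camera call takes 0.05 s, during which the arm holds its last target.

## Working session

There is one attempt and no reset: what is moved stays moved. The work goes in short steps, Python scripts to look and compute and a tool call to move; the robot and the scene stay as the last step left them, time stands still between calls to the robot, and variables do not carry over. Pictures are saved under pics/ and viewed, and the job is handed in when it is done.

Besides the shell and the picture viewer there is one more tool, called as a command line: name --argument value ..., lists and objects as JSON in quotes. send_rows: Moves the arm, as the interface text tells. Its arguments: {"type":"object","properties":{"rows":{"type":"string"},"grip":{"type":"number"},"grip_force":{"type":"number"}},"required":["rows"]}

```bash
ls -la; mkdir -p pics; python3 - <<'E'
from bench import r
import cv2,json
o=r.get_obs(); print(o)
for n in ["scene","side","wrist"]:
    f=r.grab_frame(n); cv2.imwrite(f"pics/{n}0.png",f["pixels"][:,:,::-1]); print(n,f["intrinsics"],f["position"],f["orientation"],[k for k in f])
E
```

```text
total 12
drwxr-xr-x  3 agent agent 4096 Dec  7 02:29 .
drwxr-xr-x 23 root  root  4096 Dec  7 02:29 ..
drwxr-xr-x  2 agent agent 4096 Dec  7 02:29 pics
{'clock': 0.0, 'joints': array([ 1.07189484,  0.47782097,  0.02234418,  1.55644653, -0.01152003,
        1.10928575, -0.08310772]), 'qvel': array([ 0.00025122, -0.0006843 ,  0.00168255,  0.00056353,  0.0004022 ,
       -0.00241656, -0.00104888]), 'tau': array([-5.77545215e-04, -5.96465850e+01,  1.60749145e+00, -2.81207246e+01,
        1.24411707e-02,  9.41237173e-03, -1.82558540e-05]), 'tcp_pos': array([ 0.25689324, -0.62356915,  0.23031388]), 'orientation': array([-0.3977818 ,  2.00910456, -2.00548222]), 'contact_force': array([-0.23974073,  0.25832075,  0.64743363]), 'moment': array([-0.0071251 ,  0.04309758,  0.00024169]), 'grip_width': 0.08561091498082204}
scene [[392.11287148   0.         258.22239389]
 [  0.         392.11287148 188.39681771]
 [  0.           0.           1.        ]] [0.09665345 0.04087134 1.49597889] [ 0.22839681 -0.26662898 -1.64429009] ['pixels', 'intrinsics', 'position', 'orientation']
side [[363.24647427   0.         258.87745871]
 [  0.         363.24647427 190.37417395]
 [  0.           0.           1.        ]] [ 0.89301921 -0.27489545  1.40168566] [0.31147506 0.14227966 0.84881029] ['pixels', 'intrinsics', 'position', 'orientation']
wrist [[287.86771543   0.         258.12747287]
 [  0.         287.86771543 188.74176645]
 [  0.           0.           1.        ]] [ 0.33262794 -0.59181975  0.37300964] [-0.28608915  0.19343756 -1.16788636] ['pixels', 'intrinsics', 'position', 'orientation']
```

View pics/scene0.png

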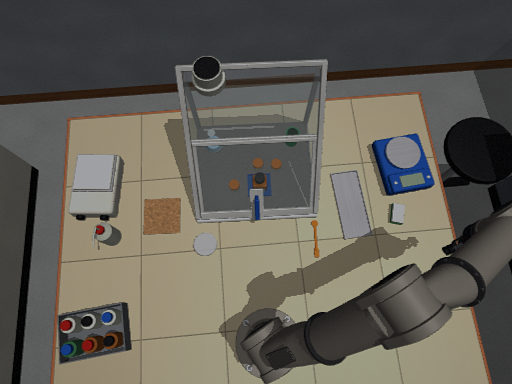

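View pics/side0.png

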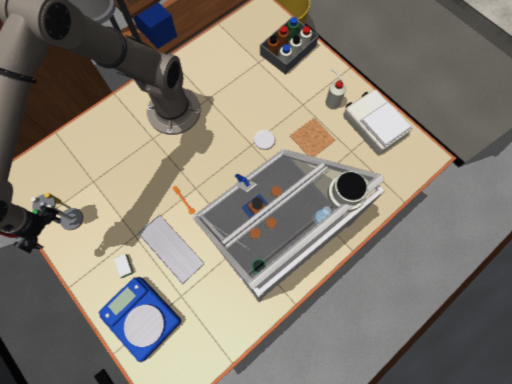

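View pics/wrist0.png

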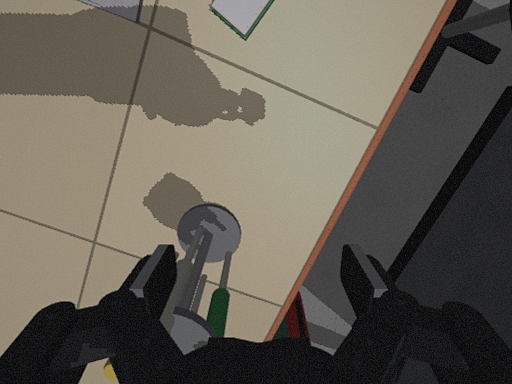

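```bash
cat > h.py <<'E'
import numpy as np,cv2
from scipy.spatial.transform import Rotation as R
from bench import r
def frame(n,name=None):
    f=r.grab_frame(n); f['img']=np.ascontiguousarray(f['pixels'][:,:,::-1])
    if name: cv2.imwrite(f'pics/{name}.png',f['img'])
    return f
def ray(f,u,v):
    K=np.array(f['intrinsics']); d=np.linalg.inv(K)@[u,v,1.]
    d=R.from_rotvec(f['orientation']).as_matrix()@(d*[1,-1,-1])
    return np.array(f['position']),d/np.linalg.norm(d)
def onz(f,u,v,z):
    p,d=ray(f,u,v); return p+d*(z-p[2])/d[2]
def proj(f,P):
    q=R.from_rotvec(f['orientation']).as_matrix().T@(np.array(P)-f['position']); q=q*[1,-1,-1]
    a=np.array(f['intrinsics'])@q; return a[:2]/a[2]
def tri(f1,p1,f2,p2):
    a,d=ray(f1,*p1);b,e=ray(f2,*p2)
    s=np.linalg.lstsq(np.stack([d,-e],1),b-a,rcond=None)[0]
    x,y=a+d*s[0],b+e*s[1]; return (x+y)/2,np.linalg.norm(x-y)
def blobs(f,lo,hi,amin=15):
    hsv=cv2.cvtColor(f['img'],cv2.COLOR_BGR2HSV); m=cv2.inRange(hsv,np.array(lo),np.array(hi))
    n,l,s,c=cv2.connectedComponentsWithStats(m)
    return [(c[i].round(1),s[i].tolist()) for i in range(1,n) if s[i][4]>=amin],m
def crop(f,x0,y0,x1,y1,k,name):
    c=cv2.resize(f['img'][y0:y1,x0:x1],None,fx=k,fy=k,interpolation=cv2.INTER_CUBIC); cv2.imwrite(f'pics/{name}.png',c)
E
python3 - <<'E'
from h import *
a=frame('scene');b=frame('side')
crop(a,170,50,380,260,3.6/1.3,'sc1'); crop(b,180,120,400,310,3,'si1')
for f in (a,b):
    print('orange'); [print(x) for x in blobs(f,(5,120,60),(18,255,255))[0]]
    print('blue'); [print(x) for x in blobs(f,(105,120,40),(125,255,255))[0]]
E
```

```text
orange
(array([416.8, 144.8]), [326, 92, 130, 148, 504])
(array([ 76. , 220.2]), [51, 110, 130, 274, 783])
(array([257.5, 162.6]), [253, 158, 10, 10, 78])
(array([275.8, 163.4]), [271, 159, 10, 10, 79])
(array([258.8, 183.2]), [253, 175, 14, 13, 88])
(array([233.6, 184.4]), [229, 180, 10, 10, 81])
(array([161.5, 215.9]), [144, 198, 36, 36, 1199])
(array([315.2, 238. ]), [311, 220, 8, 37, 133])
(array([480.8, 344.9]), [471, 306, 21, 78, 214])
(array([111.8, 340.2]), [103, 333, 15, 16, 92])
(array([ 91.4, 344.4]), [83, 337, 15, 16, 98])
blue
(array([400.8, 168.1]), [372, 134, 62, 61, 1448])
(array([249.3, 181.8]), [248, 174, 5, 22, 66])
(array([267.6, 186.3]), [264, 174, 7, 22, 88])
(array([256.6, 208.1]), [255, 196, 5, 24, 96])
(array([106.3, 316.9]), [101, 312, 11, 11, 89])
(array([ 66.1, 349.1]), [60, 344, 13, 11, 111])
orange
(array([136. ,   4.8]), [124, 0, 30, 15, 248])
(array([191.3,  17.3]), [136, 0, 108, 53, 1943])
(array([212.5,  25.8]), [171, 0, 81, 54, 123])
(array([283.6,   7.6]), [274, 0, 20, 16, 51])
(array([126.,  32.]), [121, 27, 11, 11, 76])
(array([277.5,  40.8]), [267, 29, 22, 26, 200])
(array([346. , 224.1]), [212, 38, 245, 346, 1435])
(array([ 67.6, 122.1]), [12, 79, 122, 82, 367])
(array([312.2, 137.6]), [291, 119, 43, 37, 874])
(array([183.1, 199.4]), [173, 186, 22, 28, 111])
(array([275.9, 190.6]), [271, 186, 10, 10, 78])
(array([255. , 207.8]), [249, 203, 16, 11, 66])
(array([270.6, 222.5]), [266, 218, 10, 10, 87])
(array([254.7, 232.8]), [250, 228, 10, 11, 86])
(array([ 86.1, 317. ]), [39, 248, 94, 136, 494])
blue
(array([156.2,  24.6]), [134, 3, 43, 45, 1143])
(array([293.3,  20.9]), [290, 17, 8, 9, 49])
(array([285.9,  48.1]), [283, 44, 7, 9, 49])
(array([242.2, 179.3]), [236, 174, 13, 12, 64])
(array([261.7, 198.6]), [257, 195, 10, 9, 23])
(array([246.8, 210.3]), [242, 204, 11, 13, 51])
(array([140. , 316.5]), [99, 278, 82, 84, 2005])
```

View pics/sc1.png

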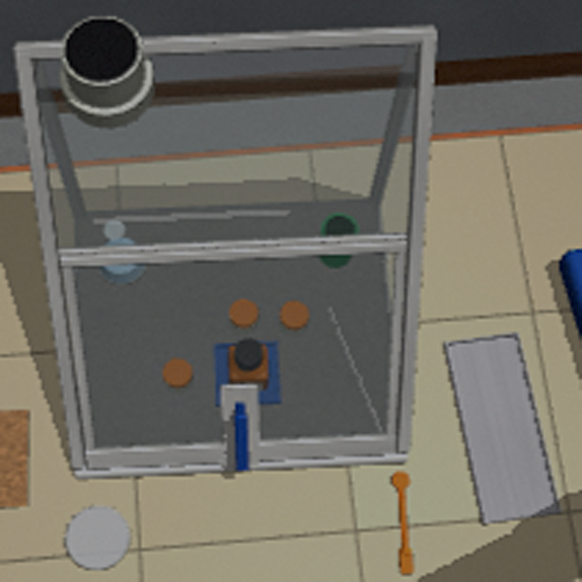

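View pics/si1.png

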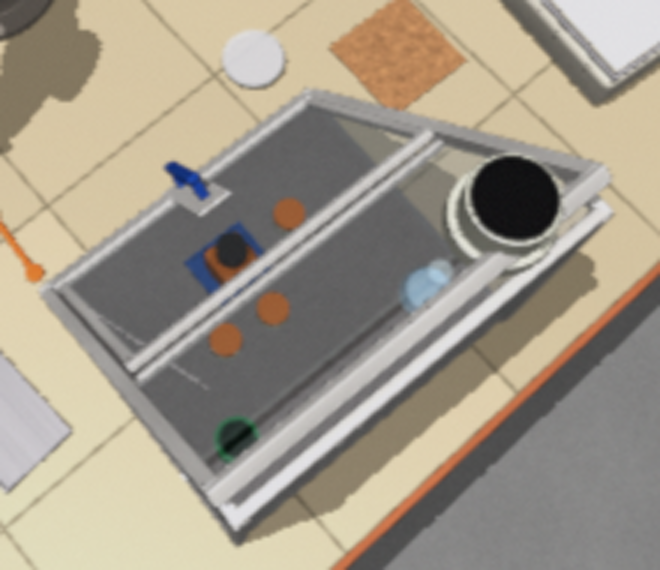

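```bash
python3 - <<'E'
from h import *
a=frame('scene');b=frame('side')
# pots: lid top z 0.054
for p,q in (((257.5,162.6),(270.6,222.5)),((275.8,163.4),(254.7,232.8)),((233.6,184.4),(275.9,190.6))):
    print('pot',onz(a,*p,.054).round(4),onz(b,*q,.054).round(4),tri(a,p,b,q))
print('bar',tri(a,(256.6,208.1),b,(242.2,179.3)))
print('cork',onz(a,161.5,215.9,.006),onz(b,312.2,137.6,.006))
from bench import r
E
```

```text
pot [ 0.6659 -0.0222  0.054 ] [ 0.6687 -0.0215  0.054 ] (array([ 0.66776987, -0.02162688,  0.05007024]), np.float64(0.001736905191963131))
pot [ 0.6563 -0.0939  0.054 ] [ 0.6593 -0.0933  0.054 ] (array([ 0.65827754, -0.09354049,  0.04971066]), np.float64(0.0017074803018532457))
pot [0.5835 0.0781 0.054 ] [0.5861 0.0793 0.054 ] (array([0.58502619, 0.07916498, 0.05076594]), np.float64(0.002110251839281774))
bar (array([0.47311068, 0.00076696, 0.08735964]), np.float64(0.0043975714373281636))
cork [0.49491382 0.36808315 0.006     ] [0.49802938 0.36913566 0.006     ]
```

```bash
python3 - <<'E'
from h import *
a=frame('scene');b=frame('side')
k=3.6/1.3
S=lambda u,v:(170+u/k-.32,50+v/k-.32)
T=lambda u,v:(180+u/3-.33,120+v/3-.33)
L=onz(a,*S(78,477),.015);Rr=onz(a,*S(408,461),.015); print('sill',L,Rr,np.linalg.norm(L-Rr),np.degrees(np.arctan2(-(L-Rr)[0],(L-Rr)[1])))
L=onz(b,*T(309,93),.022);Rr=onz(b,*T(42,289),.022); print('sill side',L,Rr,np.linalg.norm(L-Rr),np.degrees(np.arctan2(-(L-Rr)[0],(L-Rr)[1])))
# spill tray corners scene (rim z .022)
c=[onz(a,*S(*p),.022) for p in ((215,345),(276,342),(281,402),(219,405))]; print('spill',np.round(c,4),np.mean(c,0))
c=[onz(b,*T(*p),.022) for p in ((238,224),(186,264),(212,302))]; print('spill side',np.round(c,4),(c[0]+c[2])/2)
# sample tray
c=[onz(a,*S(*p),.01) for p in ((444,346),(518,335),(556,513),(484,525))]; print('tray',np.round(c,4),np.mean(c,0), [np.linalg.norm(c[i]-c[i-1]) for i in range(4)])
# tray mask
hsv=cv2.cvtColor(a['img'],cv2.COLOR_BGR2HSV); print(hsv[205,350],hsv[190,340],hsv[230,330])
# jar cap
for f in (a,b):
  g=f['img'].max(2); 
  m=(g<50).astype(np.uint8); n,l,s,cc=cv2.connectedComponentsWithStats(m); print([(cc[i].round(1),s[i].tolist()) for i in range(1,n) if 20<s[i][4]<300])
E
```

```text
sill [0.45633901 0.22717596 0.015     ] [ 0.43883117 -0.23445572  0.015     ] 0.4619635685116101 -2.1719575684512233
sill side [0.46585285 0.22657733 0.022     ] [ 0.44624378 -0.22626251  0.022     ] 0.45326419507870963 -2.479498214003601
spill [[ 0.6321  0.0213  0.022 ]
 [ 0.6291 -0.0668  0.022 ]
 [ 0.5383 -0.065   0.022 ]
 [ 0.5415  0.0231  0.022 ]] [ 0.58528821 -0.02184647  0.022     ]
spill side [[ 0.5464  0.0261  0.022 ]
 [ 0.5435 -0.0621  0.022 ]
 [ 0.6051 -0.0696  0.022 ]] [ 0.57571793 -0.02177223  0.022     ]
tray [[ 0.6062 -0.3111  0.01  ]
 [ 0.6138 -0.4217  0.01  ]
 [ 0.3484 -0.4304  0.01  ]
 [ 0.3406 -0.3279  0.01  ]] [ 0.47723622 -0.37280764  0.01      ] [np.float64(0.26616723784221075), np.float64(0.11086624187551702), np.float64(0.2655573192289303), np.float64(0.10280061914737146)]
[132   9 140] [128   7 142] [ 29  43 160]
[(array([506. ,  45.6]), [501, 42, 11, 7, 22]), (array([269.6,  80.9]), [226, 78, 88, 7, 261]), (array([291.9, 131. ]), [288, 128, 9, 7, 44]), (array([380.8, 171. ]), [372, 143, 23, 52, 142]), (array([259.1, 177.8]), [255, 173, 9, 11, 85]), (array([ 8
[... 296 characters left out ...]
. ]), [59, 328, 10, 21, 95]), (array([118.6, 337.9]), [112, 332, 11, 15, 75]), (array([103.8, 341.2]), [92, 335, 23, 17, 194]), (array([ 77.9, 346.4]), [70, 339, 14, 18, 109]), (array([ 63.3, 358.2]), [60, 352, 10, 11, 55])]
[(array([43.7,  4.8]), [40, 0, 9, 13, 22]), (array([146.4,   7.5]), [133, 0, 26, 18, 50]), (array([295.3,  34.8]), [287, 24, 14, 20, 114]), (array([273.5,  38.1]), [270, 33, 8, 11, 59]), (array([299.4,  56.3]), [283, 39, 34, 34, 196]), (array([272.9,  58.6]), [268, 54, 12, 9, 28]), (array([ 56.1, 114.2]), [43, 103, 24, 21, 177]), (array([256.9, 202.8]), [253, 198, 9, 10, 73]), (array([258.8, 265.9]), [255, 262, 9, 9, 37]), (array([102.8, 377.4]), [94, 369, 20, 15, 183])]
```

```bash
cat >> h.py <<'E'
def des(tilt,yaw,flip=1):
    # tilt: deg below horizontal of pointing dir; yaw: heading deg
    t,w=np.radians([tilt,yaw]); y=np.array([np.cos(t)*np.cos(w),np.cos(t)*np.sin(w),-np.sin(t)])
    z=flip*np.array([-np.sin(w),np.cos(w),0]); return np.stack([np.cross(y,z),y,z],1)
def go(pos,tilt,yaw,flip=1,grasp=True):
    # prints shift (to put the grasp point at pos) and turn from the present measured pose
    o=r.get_obs(); M=R.from_rotvec(o['orientation']).as_matrix(); D=des(tilt,yaw,flip)
    tcp=np.array(pos)+(D[:,1]*.019 if grasp else 0)
    rv=R.from_matrix(D@M.T).as_rotvec()
    print('shift',(tcp-o['tcp_pos']).round(4),'turn',rv.round(3),'ang',np.linalg.norm(rv).round(3),'tcp now',o['tcp_pos'].round(4),'t',round(o['clock'],2))
E
python3 - <<'E'
from h import *
o=r.get_obs(); print(R.from_rotvec(o['orientation']).as_matrix().round(3))
for fl in(1,-1):
  go((.40,0,.35),70,-2.3,fl)
f=frame('wrist'); M=R.from_rotvec(o['orientation']).as_matrix()
print(M.T@(f['position']-o['tcp_pos']),(R.from_matrix(M).inv()*R.from_rotvec(f['orientation'])).as_matrix().round(3))
E
```

```text
[[-0.925 -0.     0.381]
 [-0.381  0.    -0.925]
 [-0.    -1.    -0.   ]]
shift [0.1494 0.6238 0.1009] turn [-0.475 -0.084  2.674] ang 2.717 tcp now [ 0.2571 -0.6241  0.2312] t 0.45
shift [0.1494 0.6238 0.1009] turn [ 0.061 -0.346 -0.427] ang 0.553 tcp now [ 0.2571 -0.6241  0.2312] t 0.45
[-0.08211431 -0.14261034 -0.00078617] [[-0.001 -0.947 -0.32 ]
 [-0.     0.32  -0.947]
 [ 1.    -0.001 -0.   ]]
```

send_rows --rows "0.01 0.03 0.03 0 -0.02 -0.03;0.01 0.04 0.03 0 -0.02 -0.03;0.01 0.04 0.02 0 -0.02 -0.03;0.01 0.045 0.02 0 -0.02 -0.03;0.01 0.045 0 0 -0.02 -0.03;0.01 0.045 0 0 -0.02 -0.03;0.01 0.045 0 0 -0.02 -0.03;0.01 0.045 0 0 -0.02 -0.03;0.01 0.045 0 0.01 -0.03 -0.03;0.01 0.045 0 0.01 -0.03 -0.03;0.01 0.045 0 0.01 -0.03 -0.03;0.01 0.045 0 0.01 -0.03 -0.03;0.01 0.04 0 0.01 -0.03 -0.03;0.01 0.04 0 0.01 -0.03 -0.04;0 0.02 0 0 0 0;0 0.01 0 0 0 0;0 0 0 0 0 0"

```text
clock: 2.2
tcp_pos: [0.3969, 0.0005, 0.3309]
orientation: [0.398, 2.056, -2.058]
contact_force: [-0.1, -0.2, 0.8]
grip_width: 0.0855
```

```bash
python3 - <<'E'
from h import *
o=r.get_obs(); print(o['joints'].round(3),o['tcp_pos'])
go((.38,0.01,.18),50,-2.3,-1)
f=frame('wrist','w1')
E
```

```text
[ 0.625 -0.306 -0.635  2.194 -0.218  0.867 -1.522] [0.39689557 0.0004644  0.33091388]
shift [-0.0047  0.009  -0.1655] turn [-0.022 -0.36   0.004] ang 0.361 tcp now [0.3969 0.0005 0.3309] t 2.2
```

View pics/w1.png

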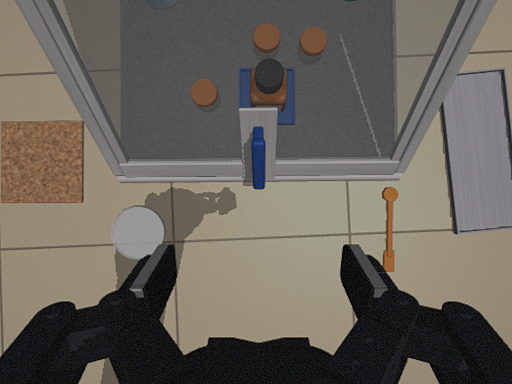

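```bash
python3 - <<'E'
from h import *
w=frame('wrist');a=frame('scene');b=frame('side')
for f in (w,a,b):
    for c,s in blobs(f,(105,120,40),(125,255,255))[0]: 
        if s[4]<900: print(c,s)
    print()
crop(w,200,90,320,220,5,'w2'); crop(a,230,180,290,240,9,'a2'); crop(b,220,160,280,210,9,'b2')
E
```

```text
[243.2  88.7] [239, 68, 10, 39, 207]
[287.2 102.2] [277, 68, 17, 56, 286]
[257.2 157.9] [251, 127, 13, 62, 727]

[249.4 182.1] [248, 174, 5, 22, 66]
[267.6 186.3] [264, 174, 7, 22, 86]
[256.2 199.3] [255, 196, 4, 8, 25]
[106.3 316.9] [101, 312, 11, 10, 88]
[ 66.1 349.1] [60, 344, 13, 11, 111]

[293.3  20.8] [290, 17, 8, 9, 48]
[285.9  48. ] [283, 44, 7, 9, 48]
[242.3 179.4] [236, 174, 13, 12, 65]
[261.8 198.7] [257, 195, 10, 9, 24]
[246.8 210.3] [242, 204, 11, 13, 51]
```

View pics/w2.png

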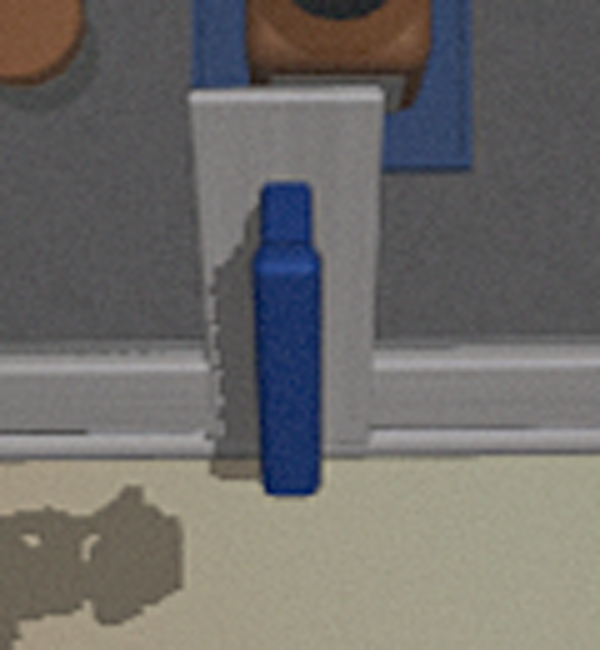

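View pics/a2.png

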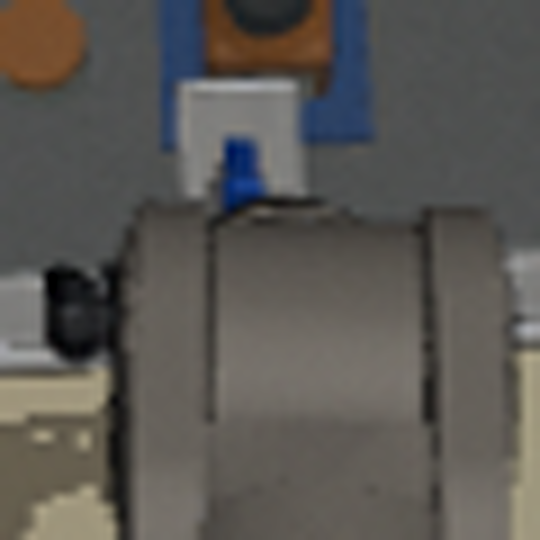

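View pics/b2.png

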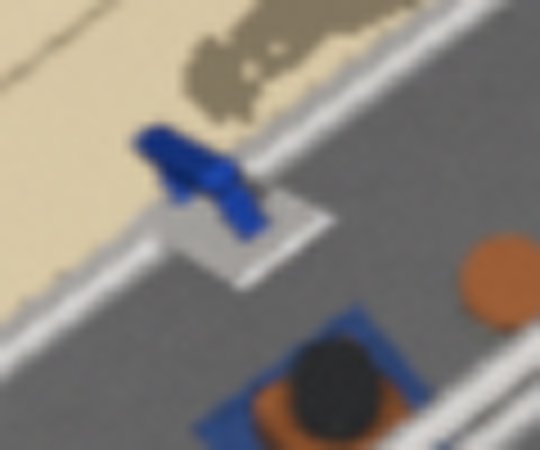

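```bash
python3 - <<'E'
from h import *
w=frame('wrist');b=frame('side')
U=tri(w,(257.3,141.5),b,(220+228/9-.4,160+165/9-.4)); L=tri(w,(258.2,188),b,(220+150/9-.4,160+137/9-.4))
print(U,L); print(U[0]-L[0],np.linalg.norm(U[0]-L[0]))
# lower edge of sash front / sill in wrist: pixel line ends
for p in ((123,181),(402,179)): print(onz(w,*p,.01))
for p in ((120,167),(398,163)): print('sash bottom',onz(w,*p,.03))
E
```

```text
(array([4.90758949e-01, 4.31978417e-04, 1.36535619e-01]), np.float64(0.006925377758116998)) (array([0.43389167, 0.00132091, 0.05917726]), np.float64(0.004330872298919255))
[ 0.05686728 -0.00088893  0.07735836] 0.0960155906182378
[0.45619149 0.22628783 0.01      ]
[ 0.43696292 -0.2407617   0.01      ]
sash bottom [0.47777749 0.22064019 0.03      ]
sash bottom [ 0.46245041 -0.22591088  0.03      ]
```

```bash
python3 - <<'E'
from h import *
go((.437,0.0005,.171),65,-2.3,-1)
go((.465,0.0005,.096),65,-2.3,-1)
E
```

```text
shift [ 0.0481  0.0013 -0.1767] turn [-0.013 -0.1    0.008] ang 0.101 tcp now [ 0.3969 -0.0011  0.3305] t 2.5
shift [ 0.0761  0.0013 -0.2517] turn [-0.013 -0.1    0.008] ang 0.101 tcp now [ 0.3969 -0.0011  0.3305] t 2.5
```

send_rows --rows "0.01 0 -0.035 0 -0.02 0;0.01 0.001 -0.035 0 -0.02 0;0.01 0 -0.035 0 -0.02 0;0.01 0 -0.035 0 -0.02 0;0.008 0 -0.035 -0.01 -0.02 0.01;0 0 0 0 0 0;0.006 0 -0.015 0 0 0;0.006 0 -0.015 0 0 0;0.006 0 -0.015 0 0 0;0.006 0 -0.015 0 0 0;0.004 0 -0.015 0 0 0;0 0 0 0 0 0;0 0 0 0 0 0"

```text
clock: 3.8
tcp_pos: [0.4685, -0.0038, 0.1022]
orientation: [0.481, 1.991, -2.022]
contact_force: [0.1, 0.6, 0.6]
grip_width: 0.0852
```

```bash
python3 - <<'E'
from h import *
go((.465,0.0005,.096),65,-2.3,-1); print(r.get_obs()['joints'].round(3))
w=frame('wrist','w3');b=frame('side','b3')
E
```

```text
shift [ 0.0046  0.004  -0.0234] turn [ 0.004 -0.013  0.01 ] ang 0.017 tcp now [ 0.4685 -0.0038  0.1022] t 3.8
[ 0.287  0.238 -0.528  2.426  1.187  0.245 -2.953]
```

View pics/w3.png

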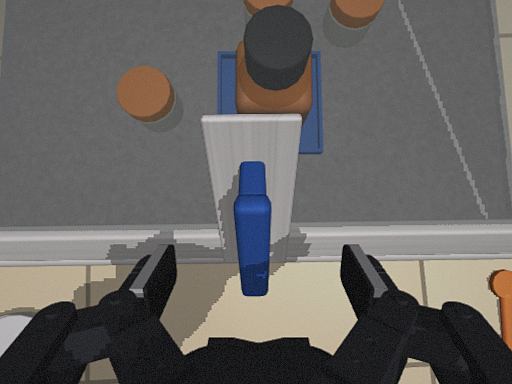

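```bash
python3 - <<'E'
from h import *
go((.48,0,.40),90,-2.3,-1,False)
E
```

```text
shift [0.0116 0.0043 0.2975] turn [0.023 0.424 0.01 ] ang 0.424 tcp now [ 0.4684 -0.0043  0.1025] t 3.9
```

send_rows --rows "-0.005 0 0.02 0 0 0;-0.01 0 0.03 0 0 0;-0.01 0 0.03 0 0 0;-0.005 0 0.03 0.003 0.05 0;0 0 0.03 0.003 0.05 0;0 0 0.03 0.003 0.06 0;0.01 0 0.03 0.003 0.06 0;0.01 0 0.03 0.003 0.06 0;0.01 0.002 0.03 0.003 0.06 0.005;0.01 0.002 0.03 0.003 0.06 0.005;0 0 0 0 0.02 0;0 0 0 0 0 0"

```text
clock: 5.1
tcp_pos: [0.487, -0.0051, 0.3654]
orientation: [-0.07, -2.195, 2.223]
contact_force: [0.1, 0.4, -0.1]
grip_width: 0.0856
```

```bash
python3 - <<'E'
from h import *
go((.48,0,.40),90,-2.3,-1,False);print(r.get_obs()['joints'].round(3))
E
```

```text
shift [-0.007   0.0051  0.0346] turn [0.013 0.02  0.003] ang 0.024 tcp now [ 0.487  -0.0051  0.3654] t 5.1
[ 0.647  0.112 -0.829  1.776  0.103  1.274 -1.821]
```

send_rows --rows "0 0 0.01 0 0 0.15;0 0 0.01 0 0 0.15;0 0 0.01 0 0 0.15;0 0 0 0 0 0.15;0 0 0 0 0 0.15;0 0 0 0 0 0.15;0 0 0 0 0 0.15;0 0 0 0 0 0.15;0 0 0 0 0 0.15;0 0 0 0 0 0.15;0 0 0 0 0 0.15;0 0 0 0 0 0.15;0 0 0 0 0 0.15;0 0 0 0 0 0.15;0 0 0 0 0 0.15;0 0 0 0 0 0.15;0 0 0 0 0 0.15;0 0 0 0 0 0.15;0 0 0 0 0 0.15;0 0 0 0 0 0.14"

```text
clock: 7.1
tcp_pos: [0.485, -0.0051, 0.3938]
orientation: [-1.549, 0.163, -0.132]
contact_force: [1.0, -0.3, -0.9]
grip_width: 0.0856
```

```bash
python3 - <<'E'
from h import *
go((.48,0,.40),90,-2.3,1,False);print(r.get_obs()['joints'].round(3))
go((.48,0,.40),40,-2.3,1,False)
E
```

```text
shift [-0.005   0.0051  0.0062] turn [-0.017 -0.019  0.148] ang 0.15 tcp now [ 0.485  -0.0051  0.3938] t 7.1
[ 0.903  0.178 -1.124  1.697  0.141  1.382  1.139]
shift [-0.005   0.0051  0.0062] turn [-0.116 -0.887  0.131] ang 0.904 tcp now [ 0.485  -0.0051  0.3938] t 7.1
```

send_rows --rows "-0.01 0 0 -0.01 -0.1 0.02;-0.01 0 0 -0.01 -0.1 0.02;-0.01 0 0 -0.01 -0.1 0.02;-0.01 0 0 -0.01 -0.1 0.02;-0.01 0 0 -0.01 -0.1 0.02;0 0 0 0 0 0;0 0 0 0 0 0"

```text
clock: 7.8
tcp_pos: [0.4411, -0.0047, 0.3958]
orientation: [-1.538, -0.248, -0.406]
contact_force: [-0.5, -0.3, 0.4]
grip_width: 0.0855
```

```bash
python3 - <<'E'
from h import *
go((.48,0,.40),40,-2.3,1,False);print(r.get_obs()['joints'].round(3))
E
```

```text
shift [0.0389 0.0047 0.0042] turn [-0.057 -0.453  0.049] ang 0.46 tcp now [ 0.4411 -0.0047  0.3958] t 7.8
[ 0.863 -0.334 -0.763  2.061 -0.311  0.921  1.688]
```

send_rows --rows "0.03 0 0 -0.01 -0.05 0.01;0.03 0 0 -0.01 -0.05 0.01;0.03 0 0 -0.01 -0.05 0.01;0.02 0 0 -0.01 -0.05 0.01;0 0 0 -0.01 -0.05 0.01;0 0 0 -0.01 -0.05 0.01;0 0 0 0 -0.05 0;0 0 0 0 -0.05 0;0 0 0 0 0 0;0 0 0 0 0 0"

```text
clock: 8.8
tcp_pos: [0.5518, -0.0067, 0.3967]
orientation: [-1.498, -0.617, -0.667]
contact_force: [0.1, -0.3, -0.1]
grip_width: 0.0853
```

```bash
python3 - <<'E'
from h import *
go((.53,0,.38),40,-2.3,1,False);print(r.get_obs()['joints'].round(3))
E
```

```text
shift [-0.0218  0.0067 -0.0167] turn [ 0.008 -0.053 -0.002] ang 0.054 tcp now [ 0.5518 -0.0067  0.3967] t 8.8
[ 0.814 -0.249 -0.821  2.182 -0.308  0.321  1.719]
```

```bash
python3 - <<'E'
from h import *
go((.403,0,.17),45,-2.3,1)
E
```

```text
shift [-0.1354  0.0061 -0.2401] turn [ 0.011  0.034 -0.002] ang 0.036 tcp now [ 0.5518 -0.0067  0.3967] t 8.8
```

send_rows --rows "-0.02 0 -0.02 0 0 0;-0.02 0 -0.03 0 0 0;-0.02 0 -0.03 0 0 0;-0.02 0.003 -0.03 0 0 0;-0.02 0.003 -0.03 0 0 0;-0.02 0 -0.03 0 0 0;-0.01 0 -0.03 0 0 0;0 0 -0.02 0 0 0;0 0 0 0 0 0;0 0 0 0 0 0"

```text
clock: 9.8
tcp_pos: [0.4842, 0.0066, 0.2634]
orientation: [-1.502, -0.574, -0.617]
contact_force: [-0.4, -0.1, -0.3]
grip_width: 0.0858
```

```bash
python3 - <<'E'
from h import *
go((.403,0,.17),45,-2.3,1);print(r.get_obs()['joints'].round(3))
E
```

```text
shift [-0.0678 -0.0071 -0.1068] turn [ 0.003 -0.025 -0.01 ] ang 0.027 tcp now [0.4842 0.0066 0.2634] t 9.8
[ 1.204 -0.282 -1.218  2.433 -1.366  0.171  2.731]
```

```bash
python3 - <<'E'
from h import *
go((.46,0,.20),82,-2.3,1)
go((.465,0,.098),82,-2.3,1)
E
```

```text
shift [-0.0216 -0.0067 -0.0822] turn [ 0.025  0.62  -0.011] ang 0.621 tcp now [0.4842 0.0066 0.2634] t 9.8
shift [-0.0166 -0.0067 -0.1842] turn [ 0.025  0.62  -0.011] ang 0.621 tcp now [0.4842 0.0066 0.2634] t 9.8
```

send_rows --rows "0 0 0.02 0.003 0.08 0;0 0 0.02 0.003 0.08 0;0 0 0.01 0.003 0.08 0;0 -0.002 0 0.003 0.08 0;0 -0.002 0 0.003 0.08 0;-0.005 -0.002 -0.01 0.003 0.08 0;-0.005 0 -0.02 0.003 0.08 0;-0.005 0 -0.03 0.003 0.06 -0.01;-0.005 0 -0.03 0 0 0;0 0 -0.03 0 0 0;0 0 0 0 0 0;0 0 0 0 0 0"

```text
clock: 11.0
tcp_pos: [0.467, 0.0132, 0.1993]
orientation: [-1.524, -0.21, -0.249]
contact_force: [0.2, -0.4, 0.1]
grip_width: 0.0853
```

```bash
python3 - <<'E'
from h import *
go((.46,0,.20),82,-2.3,1)
go((.465,0,.098),82,-2.3,1);print(r.get_obs()['joints'].round(3))
E
```

```text
shift [-0.0044 -0.0133 -0.0181] turn [-0.033  0.155 -0.018] ang 0.159 tcp now [0.467  0.0132 0.1993] t 11.0
shift [ 0.0006 -0.0133 -0.1201] turn [-0.033  0.155 -0.018] ang 0.159 tcp now [0.467  0.0132 0.1993] t 11.0
[ 1.025  0.193 -1.265  2.217  0.385  0.601  1.049]
```

send_rows --rows "0 -0.005 0 -0.01 0.05 -0.01;0 -0.005 0 -0.01 0.05 -0.01;0 -0.003 0 -0.01 0.05 0;0 0 -0.02 0 0 0;0 0 -0.02 0 0 0;0 0 -0.02 0 0 0;0 0 0 0 0 0;0 0 0 0 0 0"

```text
clock: 11.8
tcp_pos: [0.4679, -0.0012, 0.1407]
orientation: [-1.57, -0.08, -0.151]
contact_force: [-0.3, 0.3, 0.7]
grip_width: 0.0854
```

```bash
python3 - <<'E'
from h import *
go((.465,0,.098),82,-2.3,1);print(r.get_obs()['joints'].round(3))
w=frame('wrist','w4');b=frame('side','b4')
E
```

```text
shift [-0.0003  0.0011 -0.0615] turn [-0.001  0.008  0.005] ang 0.009 tcp now [ 0.4679 -0.0012  0.1407] t 11.8
[ 0.788  0.376 -1.083  2.176  0.581  0.72   0.854]
```

View pics/w4.png

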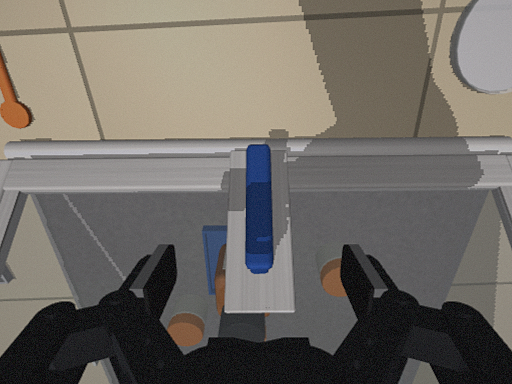

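View pics/b4.png

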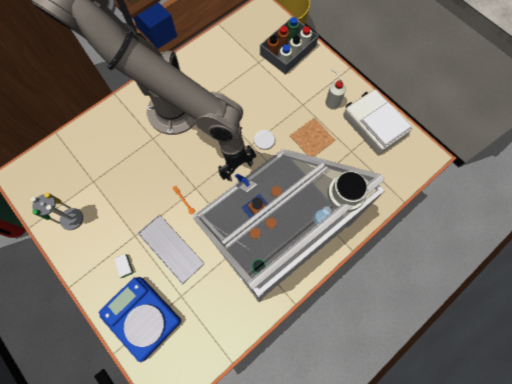

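```bash
python3 - <<'E'
from h import *
w=frame('wrist')
# image up = towards robot here. upper end of bar in image = lower end of bar
print(onz(w,258.5,147,.059),onz(w,258.5,265,.135),onz(w,259,205,.097))
go((.465,0,.098),82,-2.3,1)
E
```

```text
[0.43722249 0.00136429 0.059     ] [ 0.48619367 -0.00088281  0.135     ] [4.66312609e-01 3.86195140e-04 9.70000000e-02]
shift [-0.0002  0.001  -0.0612] turn [-0.     0.008  0.005] ang 0.01 tcp now [ 0.4678 -0.0011  0.1404] t 11.95
```

send_rows --rows "0 0 -0.015 0 0 0;0 0.001 -0.015 0 0 0;0 0 -0.015 0 0 0;0 0 -0.015 0 0 0;0 0 0 0 0 0;0 0 0 0 0 0"

```text
clock: 12.55
tcp_pos: [0.4672, 0.0004, 0.0795]
orientation: [-1.569, -0.08, -0.149]
contact_force: [-0.2, 0.5, 0.5]
grip_width: 0.0857
```

```bash
python3 - <<'E'
from h import *
go((.465,0,.098),82,-2.3,1);print(r.get_obs()['joints'].round(3))
w=frame('wrist','w5')
E
```

```text
shift [ 0.0005 -0.0005 -0.0003] turn [-0.001  0.006  0.004] ang 0.007 tcp now [4.672e-01 4.000e-04 7.950e-02] t 12.55
[ 0.647  0.468 -0.945  2.226  0.761  0.617  0.682]
```

View pics/w5.png

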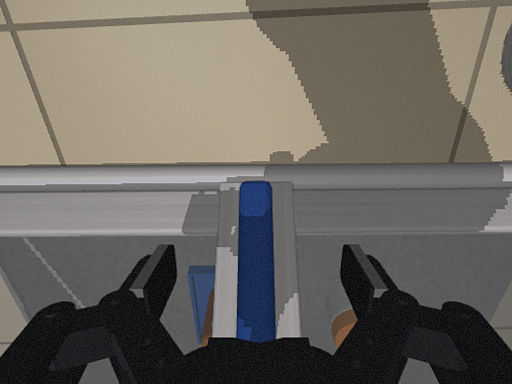

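Aligned on the bar. Close.

send_rows --rows "0 0 0 0 0 0;0 0 0 0 0 0;0 0 0 0 0 0;0 0 0 0 0 0;0 0 0 0 0 0;0 0 0 0 0 0;0 0 0 0 0 0;0 0 0 0 0 0;0 0 0 0 0 0;0 0 0 0 0 0" --grip 0 --grip_force 80

```text
clock: 13.6
tcp_pos: [0.4662, -0.0009, 0.0786]
orientation: [-1.572, -0.078, -0.148]
contact_force: [-2.9, -4.1, 5.4]
grip_width: 0.0167
```

send_rows --rows "0.0032 0 0.0038 0 0 0;0.0064 -0.0003 0.0077 0 0 0;0.0064 -0.0003 0.0077 0 0 0;0.0064 -0.0003 0.0077 0 0 0;0.0096 -0.0004 0.0115 0 0 0;0.0096 -0.0004 0.0115 0 0 0"

```text
clock: 14.2
tcp_pos: [0.5056, -0.0023, 0.126]
orientation: [-1.569, -0.075, -0.143]
contact_force: [5.9, -0.2, -28.0]
grip_width: 0.0167
```

```bash
python3 - <<'E'
from h import *
o=r.get_obs(); print(o['joints'].round(3),o['tcp_pos'],o['contact_force'],o['grip_width'])
E
```

```text
[ 0.707  0.461 -1.014  2.104  0.649  0.746  0.82 ] [ 0.50563904 -0.00227272  0.12598007] [  5.93478025  -0.23293046 -28.00079617] 0.016669479239644933
```

send_rows --rows "0.0134 -0.0005 0.016 0 0 0;0.0134 -0.0005 0.016 0 0 0;0.0134 -0.0005 0.016 0 0 0;0.0134 -0.0005 0.016 0 0 0;0.0134 -0.0005 0.016 0 0 0;0.0134 -0.0005 0.016 0 0 0;0.0134 -0.0005 0.016 0 0 0;0.0134 -0.0005 0.016 0 0 0;0.0134 -0.0005 0.016 0 0 0;0.0134 -0.0005 0.016 0 0 0;0.0134 -0.0005 0.016 0 0 0;0.0067 -0.0002 0.008 0 0 0;0.0032 0 0.0038 0 0 0;0 0 0 0 0 0;0 0 0 0 0 0;0 0 0 0 0 0"

```text
clock: 15.8
tcp_pos: [0.6621, -0.0079, 0.3126]
orientation: [-1.572, -0.072, -0.14]
contact_force: [-7.3, -2.5, -9.7]
grip_width: 0.0169
```

```bash
python3 - <<'E'
from h import *
o=r.get_obs(); print(o['joints'].round(3),o['tcp_pos'],o['contact_force'],o['grip_width'])
b=frame('side','b5'); a=frame('scene','a5')
E
```

```text
[ 0.641  0.518 -1.055  1.552  0.528  1.224  1.044] [ 0.66205387 -0.00791474  0.31261168] [-7.28887907 -2.473291   -9.6769167 ] 0.016886522882888444
```

View pics/b5.png

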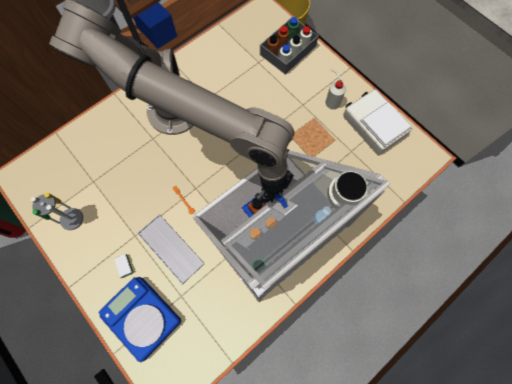

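send_rows --rows "0 0 0 0 0 0;0 0 0 0 0 0;0 0 0 0 0 0;0 0 0 0 0 0;-0.01 0 0.01 0 0 0;-0.02 0 0.02 0 0 0;-0.03 0 0.03 0 0 0;-0.03 0 0.03 0 0 0;-0.03 0 0.02 0 0 0;-0.03 0 0 0 0 0;-0.02 0 0 0 0 0;0 0 0 0 0 0;0 0 0 0 0 0;0 0 0 0 0 0;0 0 0 0 0 0;0 0 0 0 0 0" --grip 0.0854

```text
clock: 17.5
tcp_pos: [0.496, -0.0068, 0.4262]
orientation: [-1.568, -0.08, -0.147]
contact_force: [0.1, 1.7, 0.5]
grip_width: 0.0853
```

```bash
python3 - <<'E'
from h import *
o=r.get_obs(); print(o['joints'].round(3),o['tcp_pos'],o['contact_force'],o['grip_width'])
w=frame('wrist','w6'); b=frame('side','b6'); a=frame('scene','a6')
E
```

```text
[ 1.146  0.047 -1.272  1.721  0.069  1.264  1.39 ] [ 0.49595259 -0.00680958  0.42619824] [0.12510268 1.71732669 0.54446362] 0.08532614185265253
```

View pics/w6.png

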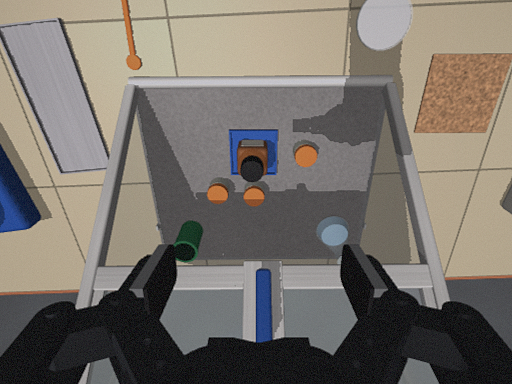

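View pics/b6.png

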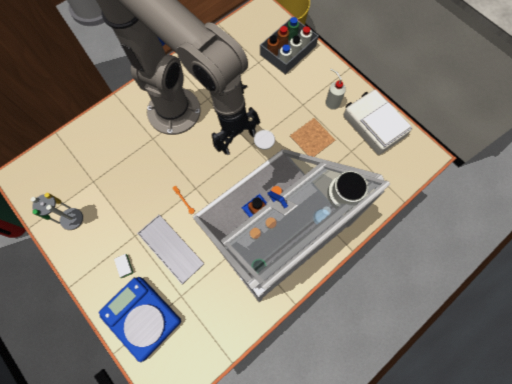

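```bash
python3 - <<'E'
from h import *
w=frame('wrist');b=frame('side');a=frame('scene')
crop(w,200,110,340,230,5,'w7')
for n,f in (('w',w),('b',b),('a',a)):
    print(n)
    for c,s in blobs(f,(3,150,60),(18,255,255),30)[0]:
        if s[4]<700: print('  or',c,s[2:],onz(f,*c,.054).round(4))
E
```

```text
w
  or [130.3  39.8] [19, 70, 443] [ 0.3806 -0.1985  0.054 ]
  or [305.5 155.6] [22, 22, 383] [0.5822 0.0783 0.054 ]
  or [251.9 155.8] [29, 28, 313] [ 0.5784 -0.0205  0.054 ]
  or [217.5 193.4] [20, 20, 324] [ 0.6537 -0.0921  0.054 ]
  or [253.7 196. ] [21, 20, 316] [ 0.6626 -0.0213  0.054 ]
b
  or [283.7   7.3] [19, 16, 34] [-0.0764  0.7209  0.054 ]
  or [278.   40.4] [22, 26, 208] [0.0503 0.571  0.054 ]
  or [347.   62.8] [58, 51, 122] [0.3439 0.7215 0.054 ]
  or [ 55.1 130. ] [113, 77, 295] [-0.2148 -0.4377  0.054 ]
  or [183.  199.2] [21, 28, 92] [ 0.3758 -0.2175  0.054 ]
  or [276.5 189.5] [10, 8, 56] [0.5843 0.0841 0.054 ]
  or [ 61.9 281.1] [132, 196, 391] [ 0.3377 -0.7356  0.054 ]
  or [252.5 207.8] [10, 10, 46] [ 0.5794 -0.0358  0.054 ]
a
  or [441.7 221.4] [166, 292, 628] [ 0.3684 -0.6948  0.054 ]
  or [ 77.1 218.7] [129, 274, 529] [0.4989 0.6724 0.054 ]
  or [233.6 184.3] [10, 11, 87] [0.5839 0.0781 0.054 ]
  or [314.6 229.6] [6, 24, 64] [ 0.3793 -0.2112  0.054 ]
  or [111.9 340.1] [15, 16, 90] [0.0589 0.5326 0.054 ]
  or [ 90.9 344.5] [16, 16, 104] [0.0512 0.6034 0.054 ]
```

View pics/w7.png

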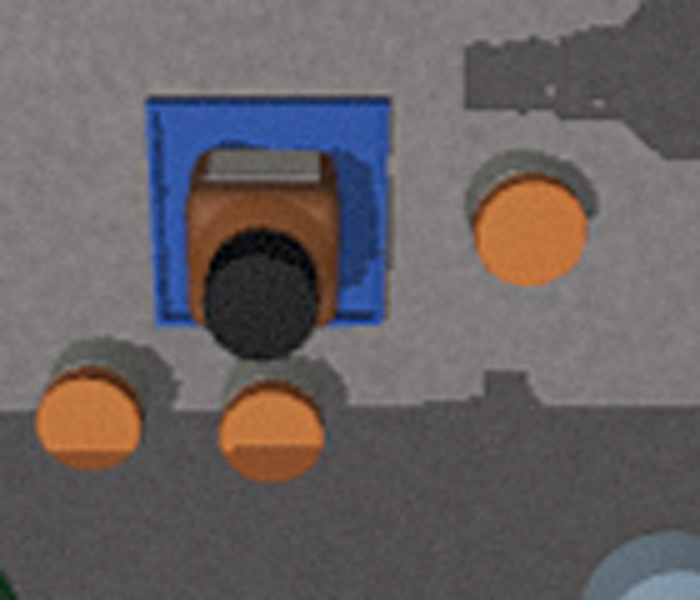

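```bash
python3 - <<'E'
from h import *
w=frame('wrist')
W=lambda u,v:(200+u/5-.4,110+v/5-.4)
print('cap',onz(w,*W(262,303),.113))
c=np.array([onz(w,*W(*p),.022) for p in ((148,98),(390,98),(384,326),(155,326))]); print('spill',c.round(4),c.mean(0),[np.linalg.norm(c[i]-c[i-1]) for i in range(4)])
print('jar left/right base?',onz(w,*W(190,170),.073),onz(w,*W(340,170),.073))
go((.50,-.03,.30),62,-2,1)
go((.578,-.021,.100),62,-2,1)
E
```

```text
cap [ 0.58203759 -0.01986391  0.113     ]
spill [[ 0.5354 -0.062   0.022 ]
 [ 0.5393  0.0289  0.022 ]
 [ 0.633   0.0253  0.022 ]
 [ 0.629  -0.0674  0.022 ]] [ 0.58414867 -0.01877822  0.022     ] [np.float64(0.09374279058719326), np.float64(0.09098935355599064), np.float64(0.09374867402879623), np.float64(0.09282266889370751)]
jar left/right base? [ 0.54782205 -0.04388912  0.073     ] [0.55006022 0.00826381 0.073     ]
shift [ 0.0134 -0.0233 -0.1431] turn [-0.015 -0.344  0.008] ang 0.344 tcp now [ 0.4956 -0.0071  0.4263] t 17.85
shift [ 0.0914 -0.0143 -0.3431] turn [-0.015 -0.344  0.008] ang 0.344 tcp now [ 0.4956 -0.0071  0.4263] t 17.85
```

send_rows --rows "0 -0.002 -0.02 0 -0.04 0;0 -0.002 -0.03 0 -0.04 0;0 -0.002 -0.03 -0.005 -0.04 0;0 -0.002 -0.03 -0.005 -0.04 0.005;0 -0.002 -0.03 -0.005 -0.04 0.003;0.005 -0.002 -0.03 0 -0.04 0;0.01 -0.002 -0.03 0 -0.04 0;0.01 0 -0.03 0 -0.04 0;0.01 0 -0.02 0 -0.024 0;0.005 0 -0.01 0 0 0;0 0 0 0 0 0;0 0 0 0 0 0"

```text
clock: 19.05
tcp_pos: [0.5355, -0.0209, 0.1677]
orientation: [-1.546, -0.356, -0.411]
contact_force: [-0.3, 0.5, 0.2]
grip_width: 0.0853
```

```bash
python3 - <<'E'
from h import *
o=r.get_obs(); print(o['joints'].round(3))
go((.581,-.0195,.099),62,-2,1)
w=frame('wrist','w8')
E
```

```text
[ 0.702  0.253 -0.903  2.265  0.916  0.354  0.584]
shift [ 0.0544  0.0011 -0.0854] turn [ 0.    -0.     0.001] ang 0.001 tcp now [ 0.5355 -0.0209  0.1677] t 19.05
```

View pics/w8.png

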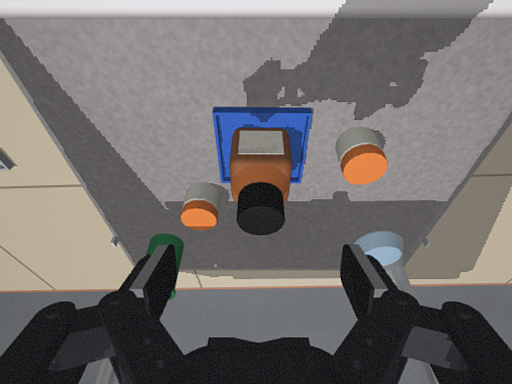

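```bash
python3 - <<'E'
from h import *
w=frame('wrist')
m=(w['img'].max(2)<60).astype(np.uint8); m[:175]=0;m[240:]=0;m[:,:225]=0;m[:,295:]=0
ys,xs=np.nonzero(m); print(xs.min(),xs.max(),ys.min(),ys.max())
print(onz(w,(xs.min()+xs.max())/2,ys.max()-20,.113))
E
```

```text
237 284 181 234
[ 0.57554648 -0.01993411  0.113     ]
```

send_rows --rows "0.011 0 -0.017 0 0 0;0.011 0.001 -0.017 0 0 0;0.011 0 -0.017 0 0 0;0.011 0 -0.017 0 0 0;0.01 0 -0.017 0 0 0;0 0 0 0 0 0;0 0 0 0 0 0"

```text
clock: 19.85
tcp_pos: [0.5893, -0.0206, 0.083]
orientation: [-1.546, -0.355, -0.412]
contact_force: [0.5, 0.0, 0.4]
grip_width: 0.0856
```

```bash
python3 - <<'E'
from h import *
o=r.get_obs(); print(o['joints'].round(3),o['contact_force'])
go((.581,-.0195,.099),62,-2,1)
w=frame('wrist','w9')
E
```

```text
[ 0.437  0.468 -0.645  2.219  1.486  0.333  0.053] [0.47408903 0.02615168 0.35553695]
shift [ 0.0006  0.0008 -0.0008] turn [ 0.    -0.     0.002] ang 0.002 tcp now [ 0.5893 -0.0206  0.083 ] t 19.85
```

View pics/w9.png

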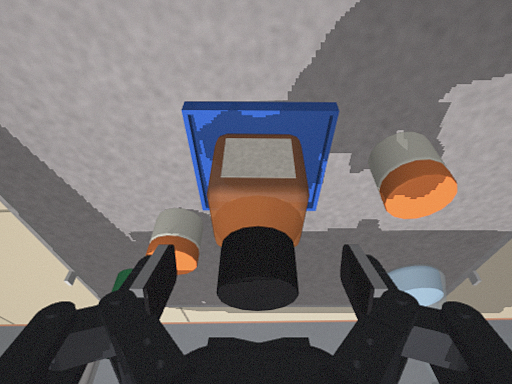

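send_rows --rows "0 0 0 0 0 0;0 0 0 0 0 0;0 0 0 0 0 0;0 0 0 0 0 0;0 0 0 0 0 0;0 0 0 0 0 0;0 0 0 0 0 0;0 0 0 0 0 0" --grip 0.02 --grip_force 60

```text
clock: 20.7
tcp_pos: [0.5895, -0.0207, 0.0832]
orientation: [-1.547, -0.356, -0.412]
contact_force: [-4.8, -0.4, 9.0]
grip_width: 0.0383
```

send_rows --rows "0 0 0.005 0 0 0;0 0 0.01 0 0 0;0 0 0.01 0 0 0;0 0 0 0 0 0;0 0 0 0 0 0"

```text
clock: 21.2
tcp_pos: [0.5887, -0.0206, 0.1069]
orientation: [-1.546, -0.355, -0.411]
contact_force: [0.1, 0.0, -4.1]
grip_width: 0.0383
```

```bash
python3 - <<'E'
from h import *
o=r.get_obs(); print(o['joints'].round(3),o['contact_force'],o['grip_width'])
w=frame('wrist','w10')
E
```

```text
[ 0.462  0.421 -0.671  2.207  1.301  0.334  0.231] [ 0.08612094  0.02124209 -4.07438389] 0.03825956857404463
```

View pics/w10.png

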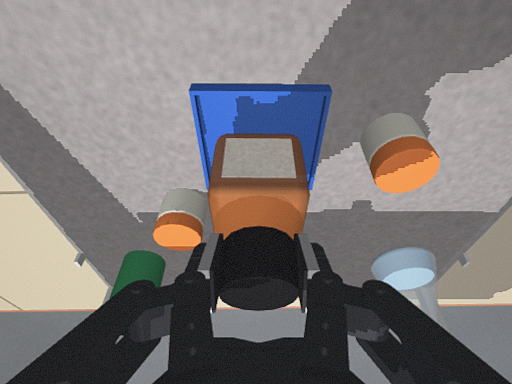

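send_rows --rows "0 0 0.01 0 0 0;0 0 0.02 0 0 0;-0.01 0.005 0.02 0 0 0;-0.015 0.015 0 0 0 0;-0.02 0.02 0 0 0 0;-0.02 0.02 0 0 0 0;-0.02 0.02 0 0 0 0;-0.02 0.02 0 0 0 0;-0.02 0.02 0 0 0 0;-0.02 0.02 0 0 0 0;-0.015 0.015 0 0 0 0;-0.01 0.015 0 0 0 0;0 0 0 0 0 0;0 0 0 0 0 0"

```text
clock: 22.65
tcp_pos: [0.4191, 0.1495, 0.157]
orientation: [-1.546, -0.356, -0.41]
contact_force: [0.7, 0.0, -3.7]
grip_width: 0.0383
```

```bash
python3 - <<'E'
from h import *
o=r.get_obs(); print(o['joints'].round(3),o['contact_force'],o['grip_width'])
go((.497,.3685,.12),62,-2,1)
w=frame('wrist','w11');frame('scene','a11')
E
```

```text
[ 0.219  0.133 -0.969  2.42   1.053  0.512 -0.099] [ 0.65527963  0.04369078 -3.66862863] 0.03833615024196372
shift [ 0.0868  0.2187 -0.0538] turn [ 0.001 -0.001  0.001] ang 0.002 tcp now [0.4191 0.1495 0.157 ] t 22.65
```

View pics/w11.png

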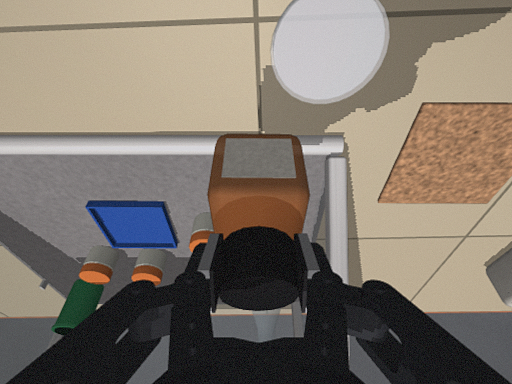

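View pics/a11.png

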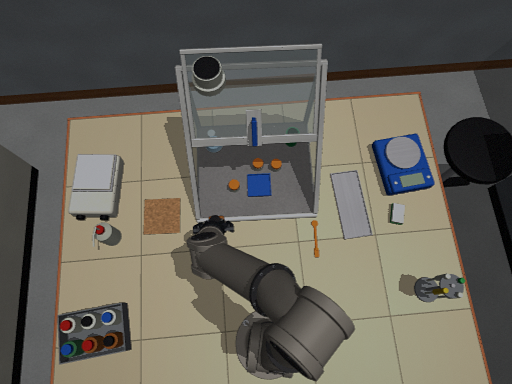

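send_rows --rows "0 0.02 0 0 0 0;0 0.03 0 0 0 0;0 0.03 0 0 0 0;0 0.03 0 0 0 0;0.01 0.03 0 0 0 0;0.015 0.03 0 0 0 0;0.02 0.02 0 0 0 0;0.02 0.02 0 0 0 0;0.015 0.009 0 0 0 0;0.006 0 -0.01 0 0 0;0 0 -0.02 0 0 0;0 0 -0.02 0 0 0;0 0 -0.01 0 0 0;0 0 0 0 0 0;0 0 0 0 0 0"

```text
clock: 24.25
tcp_pos: [0.5054, 0.3683, 0.0974]
orientation: [-1.546, -0.355, -0.411]
contact_force: [-0.8, 0.4, -3.2]
grip_width: 0.0386
```

```bash
python3 - <<'E'
from h import *
o=r.get_obs(); print(o['joints'].round(3),o['contact_force'],o['grip_width'])
go((.497,.3685,.083),62,-2,1)
w=frame('wrist','w12');frame('scene','a12')
E
```

```text
[-0.248  0.622 -0.88   2.029  1.307  0.911 -0.418] [-0.82720894  0.38422078 -3.23023976] 0.03861278624184001
shift [ 0.0006 -0.0001 -0.0312] turn [ 0.001 -0.001  0.002] ang 0.002 tcp now [0.5054 0.3683 0.0974] t 24.25
```

View pics/w12.png

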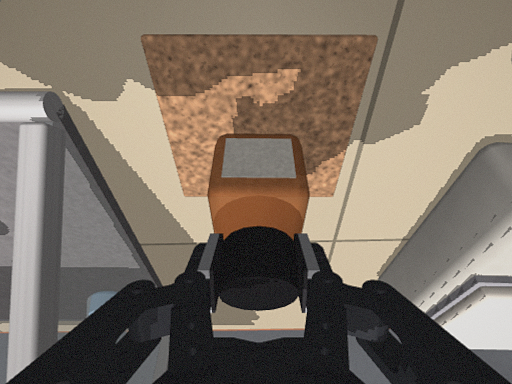

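send_rows --rows "0 0 -0.008 0 0 0;0 0 -0.007 0 0 0;0 0 -0.004 0 0 0;0 0 -0.002 0 0 0;0 0 0 0 0 0;0 0 0 0 0 0"

```text
clock: 24.95
tcp_pos: [0.5053, 0.3688, 0.0764]
orientation: [-1.546, -0.355, -0.411]
contact_force: [0.7, 0.3, -3.5]
grip_width: 0.0384
```

send_rows --rows "0 0 -0.001 0 0 0;0 0 -0.001 0 0 0;0 0 -0.001 0 0 0;0 0 0 0 0 0;0 0 0 0 0 0"

```text
clock: 25.45
tcp_pos: [0.5056, 0.3688, 0.0742]
orientation: [-1.546, -0.357, -0.413]
contact_force: [-2.9, -3.1, 4.7]
grip_width: 0.0386
```

send_rows --rows "0 0 0 0 0 0;0 0 0 0 0 0;0 0 0 0 0 0;0 0 0 0 0 0;-0.005 0 0.01 0 0 0;-0.015 0 0.025 0 0 0;-0.02 0 0.035 0 0 0;-0.02 0 0.035 0 0 0;-0.01 0 0.02 0 0 0;0 0 0 0 0 0;0 0 0 0 0 0" --grip 0.0854

```text
clock: 26.55
tcp_pos: [0.4354, 0.3685, 0.1989]
orientation: [-1.546, -0.356, -0.412]
contact_force: [0.1, -0.6, -0.3]
grip_width: 0.0852
```

```bash
python3 - <<'E'
from h import *
o=r.get_obs(); print(o['joints'].round(3),o['contact_force'],o['grip_width'])
w=frame('wrist','w13');a=frame('scene');b=frame('side')
for n,f in (('b',b),('a',a)):
    for c,s in blobs(f,(3,150,60),(18,255,255),30)[0]:
        if s[4]<200: print(n,c,s[2:],onz(f,*c,.054).round(4))
E
```

```text
[-0.195  0.406 -1.033  2.055  1.043  0.977 -0.293] [ 0.10784659 -0.58152916 -0.28703006] 0.08521223189980304
b [130.3   7.3] [10, 15, 75] [-0.5536  0.1702  0.054 ]
b [126.9  35. ] [13, 19, 120] [-0.4281  0.0657  0.054 ]
b [273.6  44.6] [15, 15, 103] [0.0547 0.5401 0.054 ]
b [346.9  62.7] [58, 51, 121] [0.3432 0.7215 0.054 ]
b [312.7 135.8] [18, 17, 146] [0.507  0.3543 0.054 ]
b [183.  199.2] [21, 28, 92] [ 0.3758 -0.2175  0.054 ]
b [276.5 189.5] [10, 8, 56] [0.5843 0.0841 0.054 ]
a [384.1  98.1] [101, 29, 151] [ 0.9093 -0.5767  0.054 ]
a [257.5 162.6] [10, 11, 85] [ 0.6659 -0.0222  0.054 ]
a [275.7 163.3] [10, 10, 83] [ 0.6567 -0.0936  0.054 ]
a [233.6 184.3] [10, 11, 87] [0.5839 0.0781 0.054 ]
a [160.5 212.1] [18, 15, 106] [0.4972 0.3611 0.054 ]
a [315.2 238.9] [7, 36, 114] [ 0.3443 -0.2087  0.054 ]
a [111.7 340.1] [15, 16, 93] [0.0589 0.5333 0.054 ]
a [ 90.9 344.4] [16, 16, 107] [0.0515 0.6034 0.054 ]
```

View pics/w13.png

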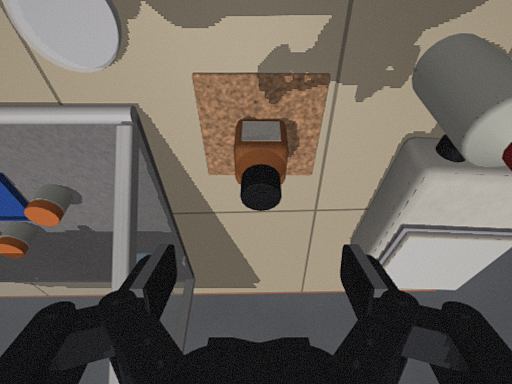

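send_rows --rows "0 -0.02 0 0 0 0;0 -0.04 0 0 0 0;0 -0.04 0 0 0 0;0.005 -0.04 0 0 0 0;0.005 -0.04 0 0 0 0;0.01 -0.04 0 0 0 0;0.02 -0.04 0 0 0 0;0.02 -0.02 -0.01 0 0 0;0.015 -0.01 -0.02 0 0 0;0 0 0 0 0 0;0 0 0 0 0 0" --grip 0.062

```text
clock: 27.8
tcp_pos: [0.5096, 0.0788, 0.1672]
orientation: [-1.545, -0.353, -0.409]
contact_force: [-0.9, -0.8, 0.8]
grip_width: 0.0625
```

```bash
python3 - <<'E'
from h import *
o=r.get_obs(); print(o['joints'].round(3),o['contact_force'],o['grip_width'])
w=frame('wrist','w14')
for c,s in blobs(w,(3,150,60),(18,255,255),30)[0]: print(c,s,onz(w,*c,.054).round(4))
go((.584,.0788,.040),62,-2,1)
E
```

```text
[ 0.437  0.221 -0.903  2.297  1.016  0.448  0.239] [-0.94376253 -0.84274598  0.82076704] 0.062453309557989195
[260.6 186.4] [241, 169, 40, 35, 1131] [0.5774 0.0797 0.054 ]
[122.4 230.8] [104, 218, 38, 27, 776] [ 0.6476 -0.0874  0.054 ]
[180.4 232. ] [165, 221, 34, 26, 592] [ 0.6525 -0.0187  0.054 ]
shift [ 0.0832 -0.001  -0.1447] turn [-0.    -0.002  0.   ] ang 0.002 tcp now [0.5097 0.0795 0.1679] t 27.85
```

View pics/w14.png

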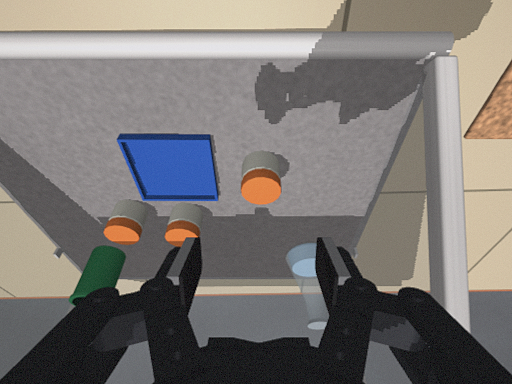

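send_rows --rows "0.0115 0 -0.02 0 0 0;0.0115 0 -0.02 0 0 0;0.0115 0 -0.02 0 0 0;0.0115 0 -0.02 0 0 0;0.0115 0 -0.02 0 0 0;0.0115 -0.0005 -0.02 0 0 0;0.0086 0 -0.015 0 0 0;0.0054 0 -0.009 0 0 0;0 0 0 0 0 0;0 0 0 0 0 0"

```text
clock: 28.85
tcp_pos: [0.5932, 0.0787, 0.025]
orientation: [-1.545, -0.356, -0.411]
contact_force: [-0.7, 0.5, -0.3]
grip_width: 0.062
```

```bash
python3 - <<'E'
from h import *
o=r.get_obs(); print(o['joints'].round(3),o['contact_force'],o['grip_width'])
w=frame('wrist','w15')
go((.584,.0788,.040),62,-2,1)
E
```

```text
[ 0.245  0.631 -0.694  2.208  1.749  0.527 -0.353] [-0.67605165  0.47857062 -0.32698934] 0.0620141597118612
shift [-0.0003 -0.0001 -0.002 ] turn [0.    0.    0.001] ang 0.001 tcp now [0.5932 0.0786 0.0253] t 28.9
```

View pics/w15.png

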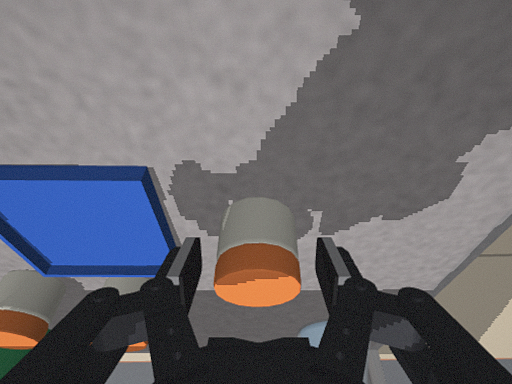

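send_rows --rows "0 0 0 0 0 0;0 0 0 0 0 0;0 0 0 0 0 0;0 0 0 0 0 0;0 0 0 0 0 0;0 0 0.01 0 0 0;0 0 0.02 0 0 0;0 0 0.02 0 0 0;0 0 0 0 0 0" --grip 0.02 --grip_force 40

```text
clock: 29.8
tcp_pos: [0.5947, 0.0787, 0.0774]
orientation: [-1.545, -0.359, -0.415]
contact_force: [0.1, 0.4, -0.8]
grip_width: 0.0408
```

```bash
python3 - <<'E'
from h import *
o=r.get_obs(); print(o['joints'].round(3),o['contact_force'],o['grip_width'])
w=frame('wrist','w16')
E
```

```text
[ 0.251  0.511 -0.694  2.193  1.507  0.475 -0.141] [ 0.09086185  0.42868797 -0.80164408] 0.04082000164216314
```

View pics/w16.png

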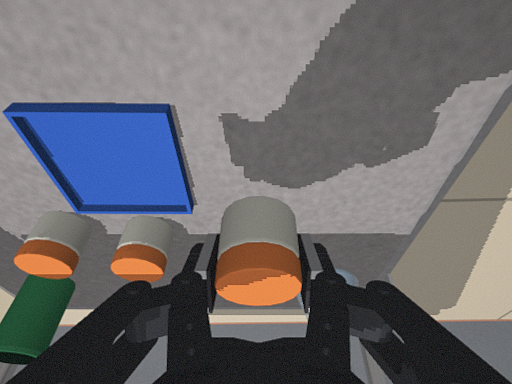

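send_rows --rows "-0.01 -0.01 0.01 0 0 0;-0.02 -0.02 0.02 0 0 0;-0.02 -0.02 0.02 0 0 0;-0.02 -0.03 0.02 0 0 0;-0.02 -0.03 0.02 0 0 0;-0.02 -0.04 0.02 0 0 0;-0.02 -0.04 0.01 0 0 0;0 -0.04 0 0 0 0;0 -0.04 0 0 0 0;0 -0.04 0 0 0 0;0 -0.04 0 0 0 0;0 -0.04 0 0 0 0;0 -0.04 0 0 0 0;0 -0.02 0 0 0 0;0 0 0 0 0 0;0 0 0 0 0 0"

```text
clock: 31.45
tcp_pos: [0.4858, -0.3282, 0.1728]
orientation: [-1.544, -0.345, -0.406]
contact_force: [-0.3, 0.5, -1.7]
grip_width: 0.0414
```

```bash
python3 - <<'E'
from h import *
o=r.get_obs(); print(o['joints'].round(3),o['contact_force'],o['grip_width'],o['tcp_pos'])
w=frame('wrist','w17')
E
```

```text
[ 1.556  0.502 -1.135  2.079  0.509  0.445  1.684] [-0.34738621  0.48983664 -1.70619344] 0.04139440889025143 [ 0.48576235 -0.32818288  0.17281141]
```

View pics/w17.png

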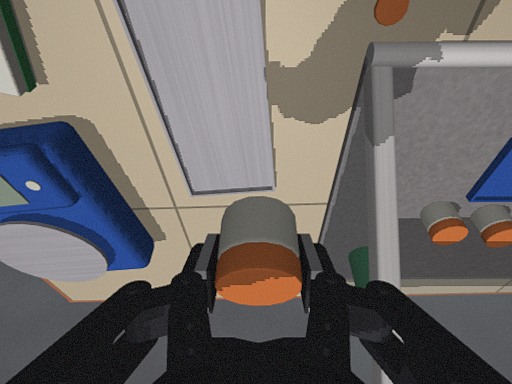

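```bash
python3 - <<'E'
from h import *
w=frame('wrist');a=frame('scene');b=frame('side')
for p in ((191,194),(273.5,188)): print('w far',onz(w,*p,.01))
crop(b,130,205,215,295,6,'b17'); crop(a,325,160,380,245,6,'a17')
E
```

```text
w far [ 0.61392196 -0.41686766  0.01      ]
w far [ 0.60688566 -0.31124738  0.01      ]
```

View pics/b17.png

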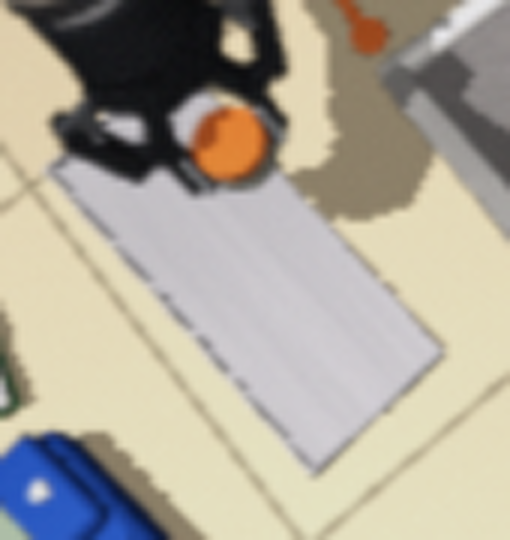

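View pics/a17.png

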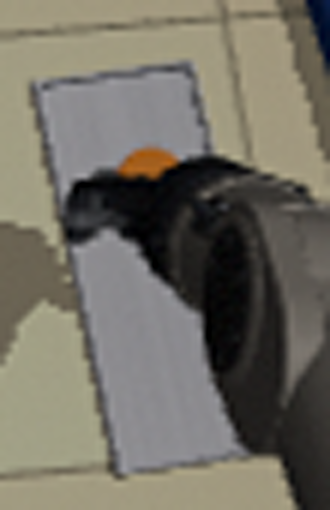

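```bash
python3 - <<'E'
from h import *
a=frame('scene');b=frame('side')
for n,f,roi in (('scene0',a,(322,160,385,248)),('side0',b,(132,208,210,290))):
    im=cv2.imread(f'pics/{n}.png'); hsv=cv2.cvtColor(im,cv2.COLOR_BGR2HSV)
    x0,y0,x1,y1=roi; sub=hsv[y0:y1,x0:x1].astype(int)
    m=((sub[...,1]<30)&((sub[...,0]>100)|(sub[...,1]<14))).astype(np.uint8)
    m=cv2.morphologyEx(m,cv2.MORPH_CLOSE,np.ones((5,5)));
    k,l,s,c=cv2.connectedComponentsWithStats(m); i=1+s[1:,4].argmax()
    cn=cv2.findContours((l==i).astype(np.uint8),cv2.RETR_EXTERNAL,cv2.CHAIN_APPROX_NONE)[0][0]
    pts=np.array([onz(f,p[0][0]+x0,p[0][1]+y0,.008)[:2] for p in cn]).astype(np.float32)
    rc=cv2.minAreaRect(pts*1000); print(n,rc, cv2.boxPoints(rc).round(1).tolist(),s[i].tolist())
for p in ((315,472),(443,351),(50,170)): print(onz(b,130+p[0]/6-.4,205+p[1]/6-.4,.01))
E
```

```text
scene0 ((481.1673278808594, -374.7100524902344), (269.6435546875, 111.74552917480469), 3.1736128330230713) [[343.5, -326.3999938964844], [349.6000061035156, -438.0], [618.9000244140625, -423.0], [612.7000122070312, -311.5]] [8, 10, 43, 69, 1845]
side0 ((481.5499267578125, -372.0505065917969), (269.4387512207031, 107.39183807373047), 3.3007161617279053) [[344.0, -326.20001220703125], [350.1000061035156, -433.3999938964844], [619.0999755859375, -417.8999938964844], [613.0, -310.70001220703125]] [6, 8, 65, 68, 1928]
[ 0.61958129 -0.41634983  0.01      ]
[ 0.61301364 -0.31043445  0.01      ]
[ 0.35427879 -0.43151675  0.01      ]
```

send_rows --rows "0.02 -0.01 -0.01 0 0 0;0.024 -0.01 -0.02 0 0 0;0.02 -0.01 -0.02 0 0 0;0.02 -0.01 -0.02 0 0 0;0 0 -0.02 0 0 0;0 0 -0.02 0 0 0;0 0 -0.02 0 0 0;0 0 -0.01 0 0 0;0 0 0 0 0 0;0 0 0 0 0 0"

```text
clock: 32.75
tcp_pos: [0.5711, -0.3686, 0.0347]
orientation: [-1.546, -0.348, -0.407]
contact_force: [0.7, 0.3, 0.4]
grip_width: 0.0406
```

```bash
python3 - <<'E'
from h import *
o=r.get_obs(); print(o['joints'].round(3),o['contact_force'],o['grip_width'],o['tcp_pos'])
w=frame('wrist','w18')
E
```

```text
[ 1.137  0.725 -0.704  1.958  0.776  0.241  1.471] [0.70719521 0.31241547 0.36100719] 0.04062288949803693 [ 0.57113384 -0.36864026  0.03465015]
```

View pics/w18.png

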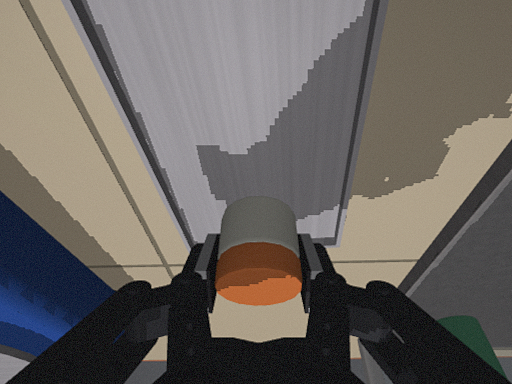

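send_rows --rows "0 0 -0.008 0 0 0;0 0 -0.006 0 0 0;0 0 -0.003 0 0 0;0 0 -0.001 0 0 0;0 0 -0.001 0 0 0;0 0 0 0 0 0;0 0 0 0 0 0"

```text
clock: 33.5
tcp_pos: [0.5711, -0.3691, 0.0165]
orientation: [-1.547, -0.349, -0.408]
contact_force: [-9.3, 2.8, 14.7]
grip_width: 0.0407
```

send_rows --rows "0 0 0.001 0 0 0;0 0 0 0 0 0;0 0 0 0 0 0;0 0 0 0 0 0;0 0 0 0 0 0;-0.006 0 0.01 0 0 0;-0.01 0 0.02 0 0 0;-0.015 0 0.03 0 0 0;-0.015 0 0.03 0 0 0;-0.015 0 0.03 0 0 0;0 0 0.01 0 0 0;0 0 0 0 0 0;0 0 0 0 0 0" --grip 0.065

```text
clock: 34.8
tcp_pos: [0.5095, -0.3687, 0.1451]
orientation: [-1.545, -0.347, -0.406]
contact_force: [-1.1, -0.2, -0.4]
grip_width: 0.0648
```

```bash
cat >> h.py <<'E'
TC=np.array([.481,-.373]);TY=np.radians(3.24)
def intray(p):
    d=np.array(p[:2])-TC; return np.array([d[0]*np.cos(TY)+d[1]*np.sin(TY),-d[0]*np.sin(TY)+d[1]*np.cos(TY)]).round(4)
E
python3 - <<'E'
from h import *
o=r.get_obs(); print(o['joints'].round(3),o['contact_force'],o['grip_width'],o['tcp_pos'])
w=frame('wrist','w19');a=frame('scene','a19');b=frame('side','b19')
for n,f in (('w',w),('a',a),('b',b)):
    for c,s in blobs(f,(3,150,60),(18,255,255),30)[0]:
        p=onz(f,*c,.054); q=onz(f,*c,.045)
        if .3<p[0]<.8 and abs(p[1])<.5: print(n,c,s,p.round(4),intray(q))
E
```

```text
[ 1.489  0.604 -1.058  2.003  0.618  0.451  1.65 ] [-1.09459537 -0.21556979 -0.35730483] 0.06476882475348912 [ 0.50953761 -0.36867488  0.14507349]
w [260.  180.3] [239, 161, 43, 39, 1366] [ 0.5463 -0.3675  0.054 ] [0.0743 0.0011]
w [499.9 239.1] [488, 225, 24, 28, 604] [ 0.6465 -0.1071  0.054 ] [0.1948 0.2681]
a [257.5 162.6] [253, 158, 10, 11, 85] [ 0.6659 -0.0222  0.054 ] [0.2079 0.3391]
a [275.7 163.3] [271, 159, 11, 10, 85] [ 0.6567 -0.0936  0.054 ] [0.1947 0.268 ]
a [347.5 180.5] [343, 176, 10, 9, 70] [ 0.5611 -0.3652  0.054 ] [0.0831 0.0006]
a [160.5 212.3] [151, 204, 17, 14, 99] [0.4964 0.3611 0.054 ] [0.0595 0.7339]
a [315.3 238.8] [312, 220, 7, 37, 121] [ 0.3446 -0.2091  0.054 ] [-0.1254  0.1697]
b [312.7 135.9] [306, 128, 18, 17, 146] [0.5073 0.354  0.054 ] [0.065  0.7287]
b [183.  199.4] [173, 186, 21, 28, 102] [ 0.3764 -0.218   0.054 ] [-0.0991  0.1612]
b [182.5 262.2] [178, 257, 10, 11, 88] [ 0.5689 -0.3654  0.054 ] [0.086  0.0021]
```

View pics/w19.png

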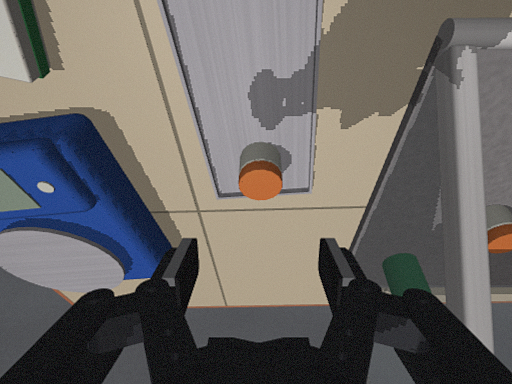

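send_rows --rows "0 0.01 0.02 0 0 0;0 0.02 0.02 0 0 0;0 0.03 0.015 0 0 0;0 0.04 0 0 0 0;0 0.04 0 0 0 0;0 0.04 0 0 0 0;0 0.04 0 0 0 0;0.02 0.03 0 0 0 0;0.02 0.02 -0.01 0 0 0;0.02 0.005 -0.02 0 0 0;0.02 0 -0.02 0 0 0;0.02 0 -0.02 0 0 0;0 0 0 0 0 0;0 0 0 0 0 0" --grip 0.058

```text
clock: 36.35
tcp_pos: [0.609, -0.0925, 0.13]
orientation: [-1.545, -0.347, -0.404]
contact_force: [0.4, -0.0, -0.5]
grip_width: 0.0581
```

```bash
python3 - <<'E'
from h import *
o=r.get_obs(); print(o['joints'].round(3),o['contact_force'],o['grip_width'],o['tcp_pos'])
w=frame('wrist','w20');a=frame('scene','a20');b=frame('side','b20')
for n,f in (('w',w),('a',a),('b',b)):
    for c,s in blobs(f,(3,150,60),(18,255,255),30)[0]:
        p=onz(f,*c,.054)
        if .3<p[0]<.8 and abs(p[1])<.5: print(n,c,s,p.round(4))
go((.658,-.0935,.040),62,-2,1)
E
```

```text
[ 0.647  0.425 -0.706  2.123  0.953  0.322  0.725] [ 0.37374774 -0.03163858 -0.5132519 ] 0.058051732908067484 [ 0.60900797 -0.09247452  0.12995934]
w [258.2 195.9] [235, 176, 47, 41, 1572] [ 0.6492 -0.0929  0.054 ]
w [338.9 200.7] [315, 181, 49, 40, 1535] [ 0.6578 -0.0238  0.054 ]
a [257.5 162.6] [253, 158, 10, 10, 84] [ 0.6659 -0.0222  0.054 ]
a [274.4 161.5] [271, 159, 10, 7, 43] [ 0.6648 -0.0892  0.054 ]
a [347.5 181.1] [343, 176, 10, 11, 82] [ 0.5586 -0.3648  0.054 ]
a [160.6 212.2] [151, 204, 18, 14, 106] [0.4968 0.3607 0.054 ]
a [315.7 246.3] [314, 233, 5, 24, 75] [ 0.3168 -0.2068  0.054 ]
b [312.8 135.8] [306, 128, 18, 17, 149] [0.5072 0.3546 0.054 ]
b [183.  199.2] [173, 186, 21, 28, 92] [ 0.3758 -0.2175  0.054 ]
b [182.5 262.2] [178, 257, 10, 11, 88] [ 0.5689 -0.3654  0.054 ]
shift [ 5.790e-02  1.000e-04 -1.083e-01] turn [-0.001 -0.008  0.004] ang 0.009 tcp now [ 0.609  -0.0939  0.1315] t 36.5
```

View pics/w20.png

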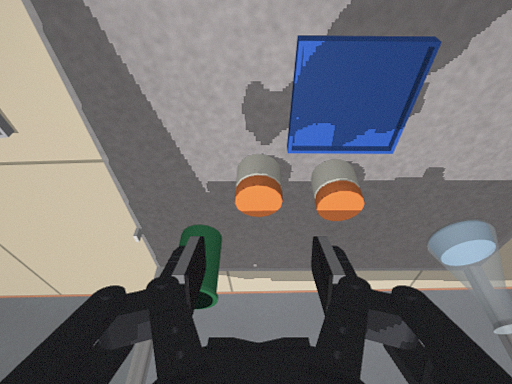

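View pics/b20.png

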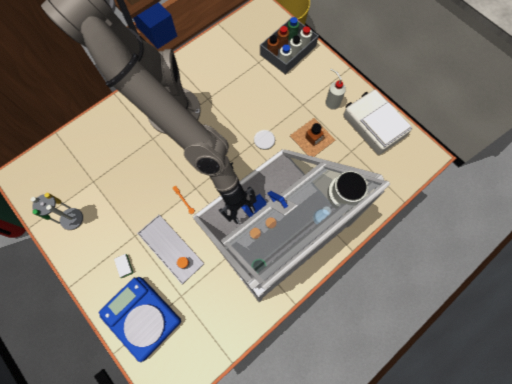

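send_rows --rows "0.01 0 -0.018 0 0 0;0.01 0 -0.018 0 0 0;0.01 0 -0.018 0 0 0;0.01 0 -0.018 0 0 0;0.01 0 -0.018 0 0 0;0.006 0 -0.012 0 0 0;0.002 0 -0.005 0 0 0;0 0 0 0 0 0;0 0 0 0 0 0"

```text
clock: 37.4
tcp_pos: [0.6674, -0.0944, 0.0247]
orientation: [-1.546, -0.347, -0.408]
contact_force: [-0.4, -0.3, 1.0]
grip_width: 0.0577
```

```bash
python3 - <<'E'
from h import *
o=r.get_obs(); print(o['joints'].round(3),o['contact_force'],o['grip_width'],o['tcp_pos'])
w=frame('wrist','w21')
E
```

```text
[ 0.382  0.632 -0.416  2.048  1.525  0.212  0.16 ] [-0.37252473 -0.2759166   0.95484739] 0.05772657019420354 [ 0.66742941 -0.09436766  0.02470582]
```

View pics/w21.png

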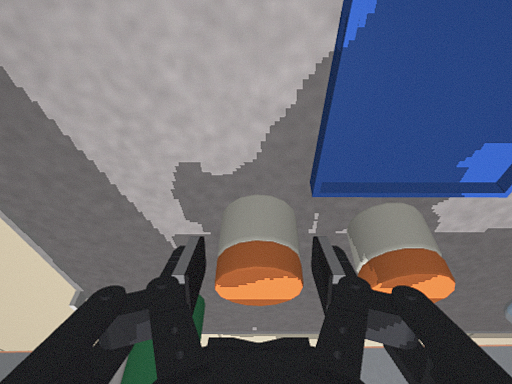

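send_rows --rows "0 0 0 0 0 0;0 0 0 0 0 0;0 0 0 0 0 0;0 0 0 0 0 0;0 0 0 0 0 0;0 0 0.01 0 0 0;0 0 0.02 0 0 0;0 0 0.02 0 0 0;0 0 0 0 0 0" --grip 0.02 --grip_force 40

```text
clock: 38.35
tcp_pos: [0.6691, -0.0939, 0.0768]
orientation: [-1.545, -0.35, -0.41]
contact_force: [0.8, 1.4, -1.1]
grip_width: 0.0409
```

```bash
python3 - <<'E'
from h import *
o=r.get_obs(); print(o['joints'].round(3),o['contact_force'],o['grip_width'],o['tcp_pos'])
w=frame('wrist','w22')
E
```

```text
[ 0.463  0.558 -0.518  2.029  1.141  0.27   0.546] [ 0.76347022  1.38072812 -1.06827463] 0.0408600120709242 [ 0.66906584 -0.09391306  0.07683746]
```

View pics/w22.png

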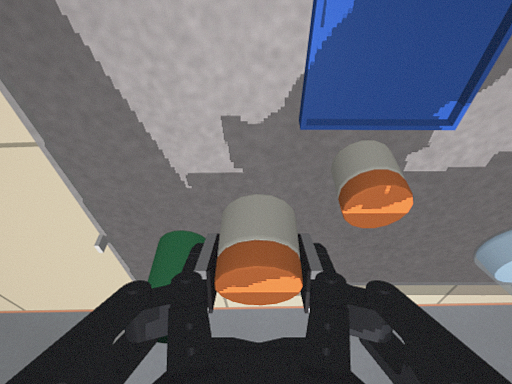

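send_rows --rows "-0.01 0 0.008 0 0 0;-0.02 0 0.016 0 0 0;-0.02 0 0.016 0 0 0;-0.02 0 0.016 0 0 0;-0.02 -0.01 0.016 0 0 0;-0.02 -0.02 0.016 0 0 0;-0.02 -0.03 0.016 0 0 0;-0.02 -0.04 0.016 0 0 0;-0.01 -0.04 0 0 0 0;-0.01 -0.04 0 0 0 0;-0.008 -0.04 0 0 0 0;0 -0.03 0 0 0 0;0 -0.02 -0.01 0 0 0;0 -0.01 -0.02 0 0 0;0 0 -0.03 0 0 0;0 0 -0.03 0 0 0;0 0 -0.02 0 0 0;0 0 0 0 0 0;0 0 0 0 0 0"

```text
clock: 40.3
tcp_pos: [0.4978, -0.3588, 0.0767]
orientation: [-1.546, -0.345, -0.405]
contact_force: [0.4, 0.5, -0.5]
grip_width: 0.041
```

```bash
python3 - <<'E'
from h import *
o=r.get_obs(); print(o['joints'].round(3),o['contact_force'],o['grip_width'],o['tcp_pos'])
w=frame('wrist','w23')
E
```

```text
[ 1.356  0.632 -0.868  2.078  0.72   0.281  1.56 ] [ 0.36596918  0.52910982 -0.51795354] 0.04097101805208029 [ 0.49778283 -0.35881039  0.07668037]
```

View pics/w23.png

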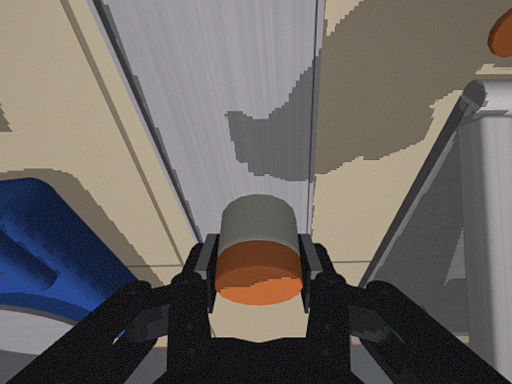

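send_rows --rows "-0.0035 -0.008 0 0 0 0;-0.004 -0.007 0 0 0 0;0 0 -0.02 0 0 0;0 0 -0.02 0 0 0;0 0 -0.01 0 0 0;0 0 -0.006 0 0 0;0 0 -0.003 0 0 0;0 0 0 0 0 0;0 0 0 0 0 0"

```text
clock: 41.25
tcp_pos: [0.4904, -0.3755, 0.0182]
orientation: [-1.547, -0.345, -0.408]
contact_force: [-0.1, 0.5, -0.8]
grip_width: 0.0411
```

send_rows --rows "0 0.001 -0.001 0 0 0;0 0 -0.001 0 0 0;0 0 -0.0005 0 0 0;0 0 0 0 0 0;0 0 0 0 0 0"

```text
clock: 41.75
tcp_pos: [0.4906, -0.3737, 0.0159]
orientation: [-1.547, -0.346, -0.406]
contact_force: [-4.0, 1.5, 6.9]
grip_width: 0.0409
```

Contact; release and go back for the next one.

send_rows --rows "0 0 0 0 0 0;0 0 0 0 0 0;0 0 0 0 0 0;0 0 0 0 0 0;-0.006 0 0.01 0 0 0;-0.01 0 0.02 0 0 0;-0.015 0 0.03 0 0 0;-0.015 0 0.03 0 0 0;-0.01 0 0.03 0 0 0;0 0 0.03 0 0 0;0 0 0.02 0 0 0;0 0 0 0 0 0;0 0 0 0 0 0" --grip 0.065

```text
clock: 43.05
tcp_pos: [0.4342, -0.3737, 0.185]
orientation: [-1.547, -0.345, -0.406]
contact_force: [-0.8, 0.3, -0.7]
grip_width: 0.0649
```

```bash
python3 - <<'E'
from h import *
o=r.get_obs(); print(o['joints'].round(3),o['contact_force'],o['grip_width'],o['tcp_pos'])
w=frame('wrist','w24');a=frame('scene','a24');b=frame('side','b24')
for n,f in (('w',w),('a',a),('b',b)):
    for c,s in blobs(f,(3,150,60),(18,255,255),30)[0]:
        p=onz(f,*c,.054); q=onz(f,*c,.045)
        if .3<p[0]<.8 and abs(p[1])<.5: print(n,c,s,p.round(4),intray(q))
E
```

```text
[ 1.822  0.605 -1.334  2.066  0.615  0.562  1.724] [-0.77624096  0.30331248 -0.65107456] 0.06489816507682346 [ 0.43419365 -0.3737313   0.1849529 ]
w [428.5  44.7] [406, 0, 48, 78, 1180] [ 0.3775 -0.2473  0.054 ] [-0.0926  0.1361]
w [260.3 148.4] [241, 130, 40, 38, 1216] [ 0.4669 -0.3721  0.054 ] [-0.007   0.0011]
w [266.3 201.4] [250, 187, 34, 29, 770] [ 0.5436 -0.3678  0.054 ] [0.073  0.0011]
w [502.7 248.5] [491, 237, 21, 22, 349] [ 0.6555 -0.0398  0.054 ] [0.2085 0.3354]
a [257.5 162.6] [253, 158, 10, 11, 85] [ 0.6659 -0.0222  0.054 ] [0.2079 0.3391]
a [347.5 181.1] [343, 176, 10, 11, 81] [ 0.5586 -0.3648  0.054 ] [0.0807 0.0011]
a [351.3 199.9] [347, 196, 11, 10, 58] [ 0.4819 -0.3672  0.054 ] [0.0035 0.0031]
a [160.4 212.3] [151, 204, 17, 14, 100] [0.4965 0.3615 0.054 ] [0.0596 0.7343]
a [315.3 238.9] [312, 221, 7, 36, 119] [ 0.3442 -0.2091  0.054 ] [-0.1258  0.1698]
b [312.7 135.9] [306, 128, 18, 17, 146] [0.5073 0.354  0.054 ] [0.065  0.7287]
b [182.9 199.3] [173, 186, 21, 28, 98] [ 0.3759 -0.2181  0.054 ] [-0.0996  0.1612]
b [168.3 246.3] [163, 241, 11, 11, 91] [ 0.4873 -0.37    0.054 ] [0.0037 0.0021]
b [182.5 262.2] [178, 257, 10, 11, 88] [ 0.5689 -0.3654  0.054 ] [0.086  0.0021]
```

View pics/w24.png

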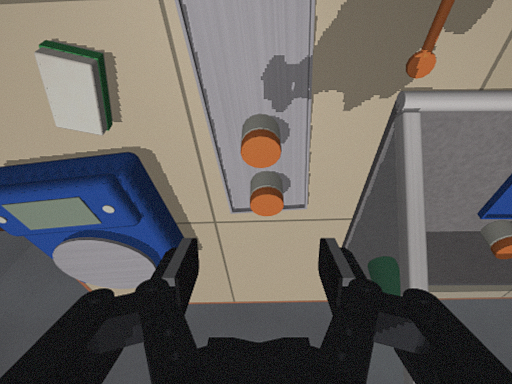

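send_rows --rows "0.01 0.02 0.01 0 0 0;0.015 0.03 0.01 0 0 0;0.02 0.04 0 0 0 0;0.02 0.04 0 0 0 0;0.01 0.04 0 0 0 0;0.01 0.04 0 0 0 0;0.01 0.04 0 0 0 0;0.01 0.04 0 0 0 0;0.01 0.03 0 0 0 0;0.02 0.02 -0.01 0 0 0;0.02 0.01 -0.02 0 0 0;0.02 0.002 -0.02 0 0 0;0.01 0 -0.02 0 0 0;0 0 0 0 0 0;0 0 0 0 0 0" --grip 0.062

```text
clock: 44.7
tcp_pos: [0.6187, -0.0208, 0.1345]
orientation: [-1.546, -0.345, -0.404]
contact_force: [0.3, -0.0, 0.1]
grip_width: 0.062
```

```bash
python3 - <<'E'
from h import *
o=r.get_obs(); print(o['joints'].round(3),o['contact_force'],o['grip_width'],o['tcp_pos'])
w=frame('wrist','w25');b=frame('side','b25')
for n,f in (('w',w),('b',b)):
    for c,s in blobs(f,(3,150,60),(18,255,255),30)[0]:
        p=onz(f,*c,.054)
        if .3<p[0]<.8 and abs(p[1])<.5: print(n,c,s,p.round(4))
go((.6675,-.022,.040),62,-2,1)
E
```

```text
[ 0.557  0.442 -0.788  2.112  1.09   0.423  0.471] [ 0.27468006 -0.04785484  0.14052391] 0.06196713007158842 [ 0.61870057 -0.02083242  0.1345446 ]
w [258.6 191.8] [236, 172, 47, 40, 1540] [ 0.6586 -0.021   0.054 ]
b [312.9 135.9] [306, 128, 18, 17, 145] [0.5078 0.3546 0.054 ]
b [182.9 199.2] [173, 186, 21, 28, 93] [ 0.3755 -0.2178  0.054 ]
b [168.2 246.3] [163, 241, 11, 11, 88] [ 0.487  -0.3703  0.054 ]
b [182.4 262.1] [178, 257, 10, 11, 87] [ 0.5684 -0.3655  0.054 ]
shift [ 0.0572 -0.0009 -0.1127] turn [-0.001 -0.009  0.004] ang 0.01 tcp now [ 0.6192 -0.0214  0.136 ] t 44.8
```

View pics/w25.png

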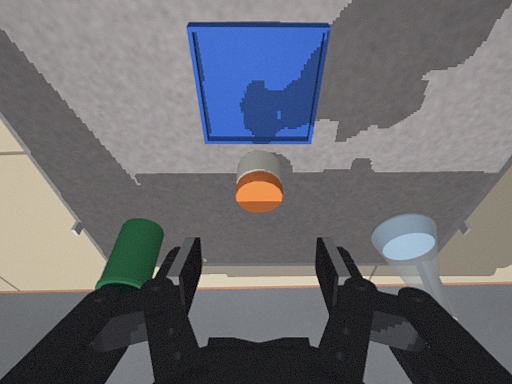

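View pics/b25.png

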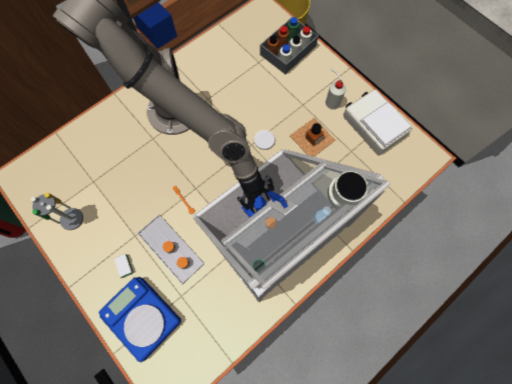

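send_rows --rows "0.01 0 -0.018 0 0 0;0.01 -0.001 -0.018 0 0 0;0.01 0 -0.018 0 0 0;0.01 0 -0.018 0 0 0;0.01 0 -0.018 0 0 0;0.006 0 -0.015 0 0 0;0.001 0 -0.006 0 0 0;0 0 0 0 0 0;0 0 0 0 0 0"

```text
clock: 45.7
tcp_pos: [0.6766, -0.0228, 0.0254]
orientation: [-1.546, -0.346, -0.407]
contact_force: [-0.2, 0.4, 0.5]
grip_width: 0.0619
```

```bash
python3 - <<'E'
from h import *
o=r.get_obs(); print(o['joints'].round(3),o['contact_force'],o['grip_width'],o['tcp_pos'])
w=frame('wrist','w26')
E
```

```text
[ 0.377  0.673 -0.587  2.034  1.551  0.376  0.065] [-0.22938632  0.44124721  0.54450114] 0.06186610740645007 [ 0.67661818 -0.02275366  0.02537799]
```

View pics/w26.png

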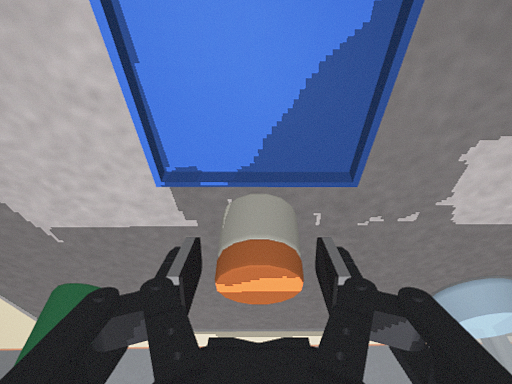

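send_rows --rows "0 0 0 0 0 0;0 0 0 0 0 0;0 0 0 0 0 0;0 0 0 0 0 0;0 0 0 0 0 0;0 0 0.01 0 0 0;0 0 0.02 0 0 0;0 0 0.02 0 0 0;-0.01 0 0.008 0 0 0;-0.02 0 0.016 0 0 0;-0.02 0 0.016 0 0 0;-0.02 -0.01 0.016 0 0 0;-0.02 -0.02 0.016 0 0 0;-0.02 -0.03 0.016 0 0 0;-0.02 -0.04 0.016 0 0 0;-0.02 -0.04 0.016 0 0 0;-0.01 -0.04 0 0 0 0;-0.01 -0.04 0 0 0 0;0 -0.03 0 0 0 0;0 0 0 0 0 0" --grip 0.02 --grip_force 40

```text
clock: 47.75
tcp_pos: [0.5139, -0.2602, 0.1852]
orientation: [-1.549, -0.335, -0.412]
contact_force: [0.2, 0.4, -0.9]
grip_width: 0.0407
```

```bash
python3 - <<'E'
from h import *
o=r.get_obs(); print(o['joints'].round(3),o['contact_force'],o['grip_width'],o['tcp_pos'])
w=frame('wrist','w27')
E
```

```text
[ 1.442  0.441 -1.165  2.114  0.591  0.44   1.442] [ 0.23365031  0.41576337 -0.94063363] 0.04067593264718578 [ 0.51388171 -0.26024306  0.18519848]
```

View pics/w27.png

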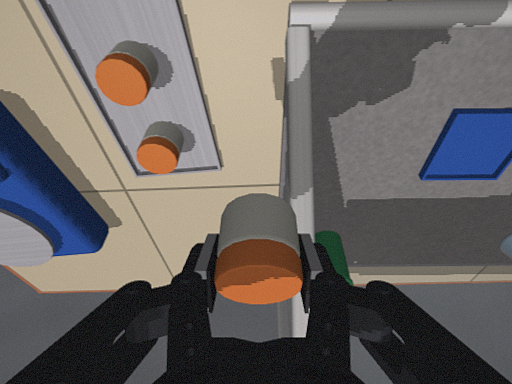

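send_rows --rows "-0.02 -0.02 0 0 0 0;-0.02 -0.03 0 0 0 0;-0.02 -0.03 0 0 0 0;-0.02 -0.02 0 0 0 0;-0.015 -0.015 0 0 0 0;-0.008 -0.004 -0.01 0 0 0;0 0 -0.02 0 0 0;0 0 -0.03 0 0 0;0 0 -0.03 0 0 0;0 0 -0.02 0 0 0;0 0 0 0 0 0;0 0 0 0 0 0"

```text
clock: 49.0
tcp_pos: [0.414, -0.3719, 0.0767]
orientation: [-1.546, -0.345, -0.403]
contact_force: [-0.7, -0.1, -1.0]
grip_width: 0.0413
```

```bash
python3 - <<'E'
from h import *
o=r.get_obs(); print(o['joints'].round(3),o['contact_force'],o['grip_width'],o['tcp_pos'])
w=frame('wrist','w28')
go((.4013,-.379,.036),62,-2,1)
E
```

```text
[ 1.617  0.636 -1.     2.172  0.735  0.292  1.672] [-0.65115823 -0.0687884  -0.96384144] 0.04131788159052472 [ 0.41395176 -0.37187683  0.07669774]
shift [-0.004  -0.0066 -0.0582] turn [-0.001 -0.011  0.003] ang 0.011 tcp now [ 0.4143 -0.3727  0.0774] t 49.05
```

View pics/w28.png

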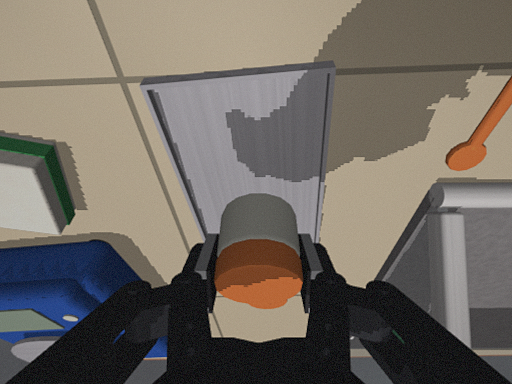

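send_rows --rows "-0.002 -0.004 0 0 0 0;-0.002 -0.003 0 0 0 0;0 0 -0.02 0 0 0;0 0 -0.02 0 0 0;0 0 -0.01 0 0 0;0 0 -0.006 0 0 0;0 0 -0.003 0 0 0;0 0 0 0 0 0;0 0 0 0 0 0"

```text
clock: 49.95
tcp_pos: [0.4092, -0.3813, 0.0179]
orientation: [-1.547, -0.343, -0.407]
contact_force: [-0.9, -0.0, -1.0]
grip_width: 0.0412
```

send_rows --rows "0 0.002 -0.001 0 0 0;0 0 -0.001 0 0 0;0 0 0 0 0 0;0 0 0 0 0 0"

```text
clock: 50.35
tcp_pos: [0.4093, -0.379, 0.0164]
orientation: [-1.548, -0.344, -0.406]
contact_force: [-5.3, 1.7, 8.4]
grip_width: 0.0408
```

send_rows --rows "0 0 0 0 0 0;0 0 0 0 0 0;0 0 0 0 0 0;0 0 0 0 0 0;-0.006 0 0.01 0 0 0;-0.01 0 0.02 0 0 0;-0.01 0 0.03 0 0 0;0 0 0.03 0 0 0;0 0 0.03 0 0 0;0 0 0.03 0 0 0;0 0 0.03 0 0 0;0 0 0 0 0 0;0 0 0 0 0 0" --grip 0.065

```text
clock: 51.65
tcp_pos: [0.3829, -0.3792, 0.1956]
orientation: [-1.549, -0.342, -0.406]
contact_force: [0.3, 0.7, -0.8]
grip_width: 0.0652
```

```bash
python3 - <<'E'
from h import *
o=r.get_obs(); print(o['joints'].round(3),o['contact_force'],o['grip_width'],o['tcp_pos'])
w=frame('wrist','w29');a=frame('scene','a29');b=frame('side','b29')
for n,f in (('w',w),('a',a),('b',b)):
    for c,s in blobs(f,(3,150,60),(18,255,255),30)[0]:
        p=onz(f,*c,.054); q=onz(f,*c,.045)
        if .3<p[0]<.8 and abs(p[1])<.5: print(n,c,s,p.round(4),intray(q))
E
```

```text
[ 1.988  0.566 -1.398  2.108  0.494  0.573  1.892] [ 0.29410635  0.69906225 -0.84639513] 0.06515491821563357 [ 0.38285968 -0.37916717  0.19557724]
w [424.8  60.9] [393, 0, 69, 119, 1465] [ 0.3422 -0.2454  0.054 ] [-0.1273  0.14  ]
w [259.7 117.4] [239, 97, 42, 42, 1407] [ 0.3879 -0.3773  0.054 ] [-0.0876  0.0005]
w [266.7 177.5] [250, 162, 35, 32, 875] [ 0.4641 -0.3723  0.054 ] [-0.0083  0.0012]
w [271.1 220.4] [257, 209, 30, 24, 590] [ 0.5409 -0.3681  0.054 ] [0.0717 0.0011]
a [347.5 181.1] [343, 176, 10, 11, 81] [ 0.5586 -0.3648  0.054 ] [0.0807 0.0011]
a [352.1 201. ] [347, 196, 11, 11, 85] [ 0.4773 -0.3696  0.054 ] [-0.0013  0.001 ]
a [160.6 212.3] [151, 204, 18, 14, 102] [0.4964 0.3607 0.054 ] [0.0594 0.7335]
a [354.  221.3] [352, 217, 5, 10, 30] [ 0.3978 -0.3637  0.054 ] [-0.0808  0.0114]
a [315.2 238.8] [312, 221, 7, 36, 122] [ 0.3446 -0.2087  0.054 ] [-0.1254  0.1701]
b [312.8 135.9] [306, 128, 18, 17, 147] [0.5076 0.3543 0.054 ] [0.0653 0.729 ]
b [182.8 199.1] [173, 186, 21, 28, 101] [ 0.3749 -0.2179  0.054 ] [-0.1006  0.1614]
b [154.5 231.2] [150, 226, 10, 11, 83] [ 0.4068 -0.3754  0.054 ] [-0.0775  0.0013]
b [168.3 246.4] [163, 241, 11, 11, 89] [ 0.4876 -0.3703  0.054 ] [0.004  0.0019]
b [182.5 262.2] [178, 257, 10, 11, 88] [ 0.5689 -0.3654  0.054 ] [0.086  0.0021]
```

View pics/w29.png

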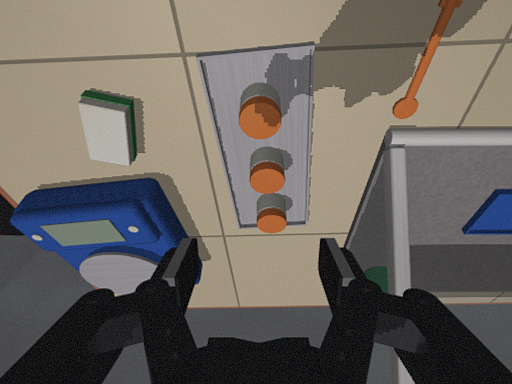

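View pics/b29.png

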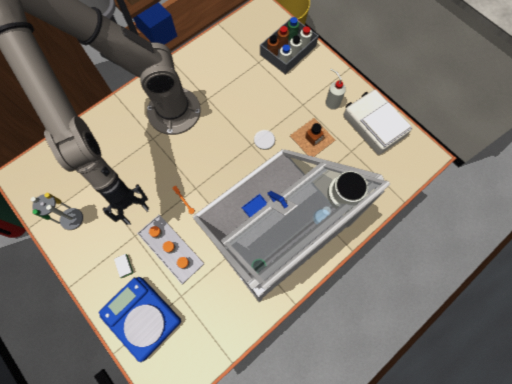

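send_rows --rows "0.01 0.02 0 0 0 0;0.02 0.03 0 0 0 0;0.02 0.04 0 0 0 0;0.015 0.04 0 0 0 0;0 0.04 0 0 0 0;0 0.04 0 0 0 0;0 0.04 0 0 0 0;0 0.04 0 0 0 0;0 0.04 0 0 0 0;0 0.04 0 0 0 0;0 0.04 0 0 0 0;0 0.04 0 0 0 0;0 0.04 0 0 0 0;0 0.04 0 0 0 0;0 0.04 0 0 0 0;0 0.04 0 0 0 0;0 0.04 0 0 0 0;0 0.04 0 0 0 0;0 0.03 0 0 0 0;0 0 0 0 0 0" --grip 0.0854

```text
clock: 53.8
tcp_pos: [0.4453, 0.3035, 0.1933]
orientation: [-1.541, -0.338, -0.387]
contact_force: [0.4, -0.8, 0.2]
grip_width: 0.0848
```

```bash
python3 - <<'E'
from h import *
o=r.get_obs(); print(o['joints'].round(3),o['contact_force'],o['grip_width'],o['tcp_pos'])
go((.497,.3685,.2+.0168),62,-2,1)
E
```

```text
[ 0.089  0.403 -1.208  2.135  1.065  0.928 -0.219] [ 0.36998794 -0.8338496   0.18140404] 0.08484725676988096 [0.44525109 0.30351812 0.19329225]
shift [0.0607 0.0647 0.0067] turn [-0.007 -0.026 -0.004] ang 0.027 tcp now [0.4453 0.3035 0.1933] t 53.8
```

send_rows --rows "0 0.025 0 -0.003 -0.013 0;0.002 0.025 -0.005 -0.003 -0.013 0;0.002 0.015 -0.008 0 0 -0.004;0 0 0 0 0 0;0 0 0 0 0 0;0 0 0 0 0 0"

```text
clock: 54.4
tcp_pos: [0.4511, 0.3613, 0.1806]
orientation: [-1.551, -0.354, -0.418]
contact_force: [-0.0, 0.6, 0.2]
grip_width: 0.0855
```

```bash
python3 - <<'E'
from h import *
o=r.get_obs(); print(o['joints'].round(3),o['contact_force'],o['grip_width'])
w=frame('wrist','w30')
m=(w['img'].max(2)<60).astype(np.uint8); m[:150]=0;m[245:]=0;m[:,:225]=0;m[:,295:]=0
ys,xs=np.nonzero(m); print(xs.min(),xs.max(),ys.min(),ys.max())
go((.4967,.3688,.091),62,-2,1)
E
```

```text
[-0.11   0.504 -1.132  2.057  1.152  1.037 -0.349] [-0.01821913  0.58232461  0.19574981] 0.08545090351063
247 291 164 214
shift [ 0.0544  0.0071 -0.1067] turn [0.004 0.003 0.008] ang 0.01 tcp now [0.4512 0.3614 0.1809] t 54.45
```

View pics/w30.png

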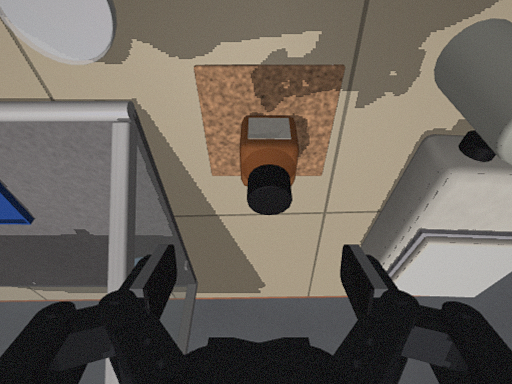

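Move in and grip the cap as before.

send_rows --rows "0.009 0.003 -0.017 0.002 0.001 0.004;0.009 0.002 -0.018 0.002 0.001 0.004;0.009 0.002 -0.018 0 0 0;0.009 0 -0.018 0 0 0;0.009 0 -0.018 0 0 0;0.006 0 -0.012 0 0 0;0.0034 0 -0.005 0 0 0;0 0 0 0 0 0;0 0 0 0 0 0"

```text
clock: 55.35
tcp_pos: [0.5052, 0.3702, 0.0758]
orientation: [-1.543, -0.358, -0.411]
contact_force: [-1.1, -0.4, 0.0]
grip_width: 0.085
```

```bash
python3 - <<'E'
from h import *
o=r.get_obs(); print(o['joints'].round(3),o['contact_force'],o['grip_width'],o['tcp_pos'])
w=frame('wrist','w31')
go((.4967,.3688,.091),62,-2,1)
E
```

```text
[-0.193  0.712 -0.969  2.034  1.409  0.982 -0.48 ] [-1.0940129  -0.41717364  0.00804074] 0.08496916617667921 [0.50524918 0.37017249 0.07575548]
shift [ 0.0004 -0.0019 -0.0017] turn [-0.002  0.002 -0.001] ang 0.003 tcp now [0.5052 0.3703 0.0759] t 55.4
```

View pics/w31.png

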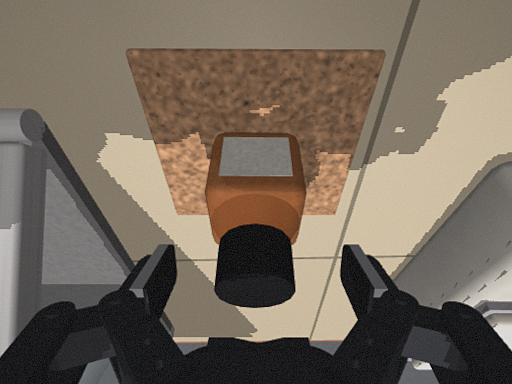

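send_rows --rows "0 -0.002 -0.001 0 0 0;0 0 0 0 0 0;0 0 0 0 0 0;0 0 0 0 0 0;0 0 0 0 0 0;0 0 0 0 0 0;0 0 0 0 0 0;0 0 0 0 0 0" --grip 0.02 --grip_force 60

```text
clock: 56.2
tcp_pos: [0.5053, 0.3682, 0.0745]
orientation: [-1.543, -0.358, -0.411]
contact_force: [-2.2, 0.1, 5.7]
grip_width: 0.0386
```

send_rows --rows "0 0 0.01 0 0 0;0 0 0.02 0 0 0;0 0 0.03 0 0 0;0 0 0.02 0 0 0;-0.015 -0.009 0 0 0 0;-0.02 -0.02 0 0 0 0;-0.02 -0.02 0 0 0 0;-0.015 -0.03 0 0 0 0;-0.01 -0.03 0 0 0 0;0 -0.03 0 0 0 0;0 -0.03 0 0 0 0;0 -0.03 0 0 0 0;0 -0.02 0 0 0 0;0 0 0 0 0 0;0 0 0 0 0 0"

```text
clock: 57.7
tcp_pos: [0.4252, 0.1483, 0.154]
orientation: [-1.544, -0.357, -0.412]
contact_force: [-0.3, 0.1, -4.0]
grip_width: 0.0382
```

```bash
python3 - <<'E'
from h import *
o=r.get_obs(); print(o['joints'].round(3),o['contact_force'],o['grip_width'],o['tcp_pos'])
w=frame('wrist','w32')
go((.582,-.0205,.18),62,-2,1)
E
```

```text
[ 0.424  0.214 -1.19   2.408  1.152  0.582 -0.161] [-0.29528737  0.13579    -3.98584385] 0.03822010382483403 [0.42516495 0.14825935 0.15404614]
shift [ 0.1656 -0.1701  0.009 ] turn [-0.001  0.001 -0.001] ang 0.002 tcp now [0.4253 0.1493 0.1542] t 57.75
```

View pics/w32.png

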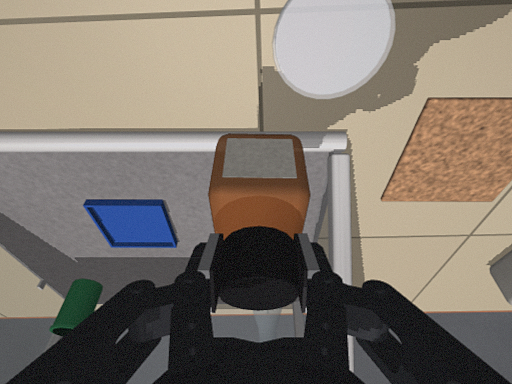

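send_rows --rows "0.01 -0.01 0 0 0 0;0.015 -0.015 0 0 0 0;0.02 -0.02 0 0 0 0;0.02 -0.02 0 0 0 0;0.02 -0.02 0 0 0 0;0.02 -0.02 0 0 0 0;0.02 -0.02 0 0 0 0;0.02 -0.02 0 0 0 0;0.015 -0.015 0 0 0 0;0.005 -0.009 0 0 0 0;0 0 -0.01 0 0 0;0 0 -0.02 0 0 0;0 0 0 0 0 0;0 0 0 0 0 0"

```text
clock: 59.15
tcp_pos: [0.5899, -0.0188, 0.1238]
orientation: [-1.543, -0.358, -0.408]
contact_force: [-0.1, -0.9, -3.3]
grip_width: 0.0385
```

```bash
python3 - <<'E'
from h import *
o=r.get_obs(); print(o['joints'].round(3),o['contact_force'],o['grip_width'],o['tcp_pos'])
w=frame('wrist','w33')
go((.5805,-.020,.100),62,-2,1)
E
```

```text
[ 0.685  0.475 -0.948  2.184  1.291  0.463  0.289] [-0.14255316 -0.8649684  -3.30648992] 0.03846791587620277 [ 0.58987358 -0.01876272  0.12383744]
shift [-0.001  -0.0014 -0.0413] turn [-0.001  0.001 -0.003] ang 0.003 tcp now [ 0.5904 -0.0189  0.1245] t 59.2
```

View pics/w33.png

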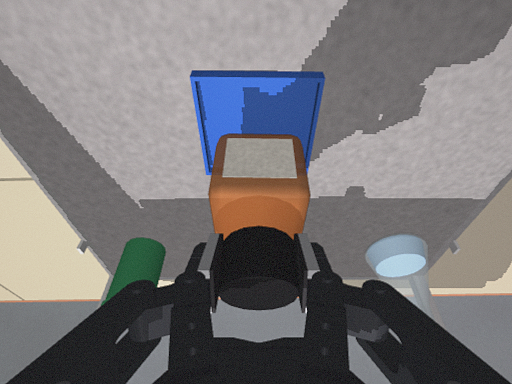

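send_rows --rows "0 -0.001 -0.01 0 0 0;0 0 -0.01 0 0 0;0 0 -0.01 0 0 0;0 0 -0.006 0 0 0;0 0 -0.003 0 0 0;0 0 0 0 0 0;0 0 0 0 0 0"

```text
clock: 59.9
tcp_pos: [0.5908, -0.021, 0.0857]
orientation: [-1.543, -0.359, -0.411]
contact_force: [0.6, -0.4, -3.7]
grip_width: 0.0381
```

send_rows --rows "0 0 -0.001 0 0 0;0 0 -0.001 0 0 0;0 0 0 0 0 0;0 0 0 0 0 0"

```text
clock: 60.3
tcp_pos: [0.5907, -0.0211, 0.0835]
orientation: [-1.544, -0.359, -0.411]
contact_force: [-2.0, 0.4, 2.5]
grip_width: 0.0386
```

Seated (weight carried by the tray). Release and back out along the tool axis.

send_rows --rows "0 0 0 0 0 0;0 0 0 0 0 0;0 0 0 0 0 0;0 0 0 0 0 0;-0.005 0 0.01 0 0 0;-0.015 0 0.025 0 0 0;-0.02 0 0.035 0 0 0;-0.02 0 0.035 0 0 0;-0.03 0 0.03 0 0 0;-0.03 0 0.03 0 0 0;-0.01 0 0.02 0 0 0;0 0 0 0 0 0;0 0 0 0 0 0" --grip 0.0854

```text
clock: 61.6
tcp_pos: [0.4905, -0.0275, 0.231]
orientation: [-1.548, -0.344, -0.406]
contact_force: [0.2, -0.3, -1.4]
grip_width: 0.0856
```

```bash
python3 - <<'E'
from h import *
o=r.get_obs(); print(o['joints'].round(3),o['contact_force'],o['grip_width'],o['tcp_pos'])
w=frame('wrist','w34');a=frame('scene','a34');b=frame('side','b34')
E
```

```text
[ 1.278  0.057 -1.366  2.262  0.28   0.406  1.224] [ 0.21560962 -0.33256321 -1.4163424 ] 0.08557068999857007 [ 0.49046367 -0.0274639   0.23100367]
```

View pics/w34.png

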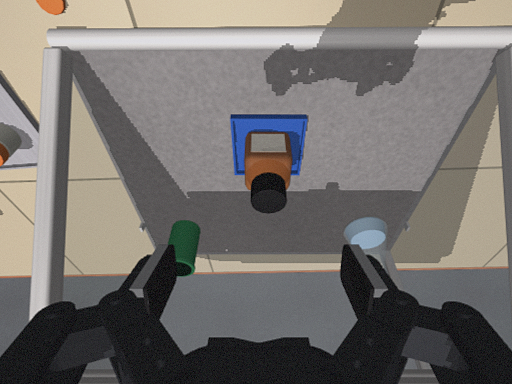

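View pics/b34.png

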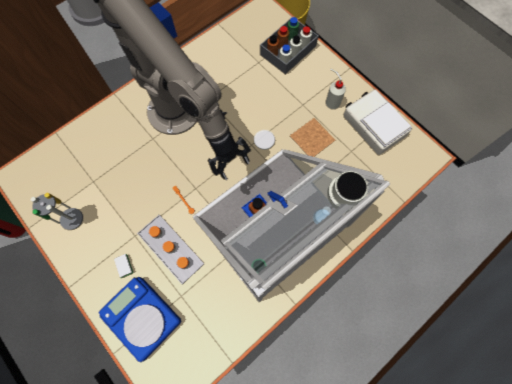

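```bash
python3 - <<'E'
from h import *
D=R.from_rotvec([-1.572,-.072,-.14]).as_matrix(); print(D.round(3))
o=r.get_obs(); M=R.from_rotvec(o['orientation'])
print((R.from_matrix(D)*M.inv()).as_rotvec().round(3), np.array([.496,-.007,.426])-o['tcp_pos'])
E
```

```text
[[ 0.99   0.134  0.043]
 [-0.043 -0.007  0.999]
 [ 0.135 -0.991 -0.001]]
[ 0.01   0.341 -0.006] [0.00571697 0.01876705 0.19562975]
```

send_rows --rows "0 0.002 0.02 0 0.02 0;0 0.004 0.03 0.002 0.04 0;0 0.004 0.03 0.002 0.05 0;0 0.004 0.03 0.002 0.05 0;0 0.004 0.03 0.002 0.05 -0.003;0.003 0 0.03 0.002 0.05 -0.003;0.003 0 0.025 0 0.05 0;0 0 0 0 0.03 0;0 0 0 0 0 0;0 0 0 0 0 0"

```text
clock: 62.75
tcp_pos: [0.496, -0.008, 0.4237]
orientation: [-1.572, -0.074, -0.14]
contact_force: [0.2, 0.1, 0.5]
grip_width: 0.0853
```

```bash
python3 - <<'E'
from h import *
D=R.from_rotvec([-1.572,-.072,-.14])
o=r.get_obs(); M=R.from_rotvec(o['orientation']); print(o['joints'].round(3))
print((D*M.inv()).as_rotvec().round(3), np.array([.662,-.008,.3126])-o['tcp_pos'])
w=frame('wrist','w35')
E
```

```text
[ 1.221  0.086 -1.38   1.718  0.118  1.276  1.349]
[ 0.001  0.001 -0.001] [ 1.65988006e-01 -1.14954547e-05 -1.11097705e-01]
```

View pics/w35.png

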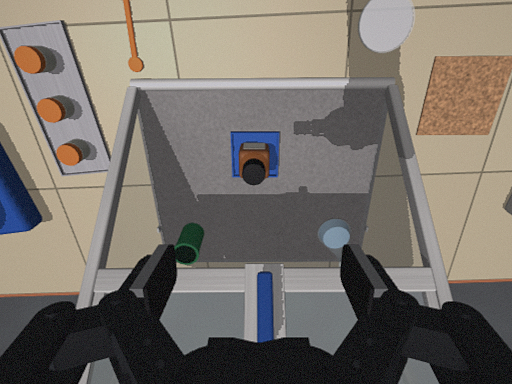

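send_rows --rows "0.016 0 0 0 0 0;0.03 0 0 0 0 0;0.03 0 -0.02 0 0 0;0.03 0 -0.03 0 0 0;0.03 0 -0.03 0 0 0;0.02 0 -0.02 0 0 0;0.01 0 -0.011 0 0 0;0 0 0 0 0 0;0 0 0 0 0 0"

```text
clock: 63.7
tcp_pos: [0.6616, -0.0084, 0.3151]
orientation: [-1.574, -0.074, -0.143]
contact_force: [-1.1, 0.7, -0.5]
grip_width: 0.0854
```

```bash
python3 - <<'E'
from h import *
o=r.get_obs(); print(o['tcp_pos'],o['contact_force'])
w=frame('wrist','w36')
E
```

```text
[ 0.66164323 -0.0083775   0.31508665] [-1.11344473  0.73518875 -0.46360353]
```

View pics/w36.png

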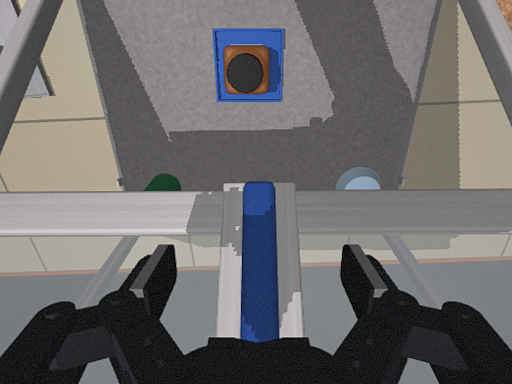

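send_rows --rows "0 0 0 0 0 0;0 0 0 0 0 0;0 0 0 0 0 0;0 0 0 0 0 0;0 0 0 0 0 0;0 0 0 0 0 0;0 0 0 0 0 0;0 0 0 0 0 0;-0.0032 0.0001 -0.0038 0 0 0;-0.0064 0.0003 -0.0077 0 0 0;-0.0064 0.0002 -0.0077 0 0 0;-0.0064 0.0003 -0.0077 0 0 0;-0.0064 0.0002 -0.0077 0 0 0;-0.0064 0.0003 -0.0077 0 0 0" --grip 0 --grip_force 60

```text
clock: 65.15
tcp_pos: [0.6271, -0.0067, 0.2724]
orientation: [-1.574, -0.074, -0.144]
contact_force: [-4.7, 1.8, 7.5]
grip_width: 0.0167
```

```bash
python3 - <<'E'
from h import *
o=r.get_obs(); print(o['tcp_pos'],o['contact_force'],o['grip_width'],o['joints'].round(3))
E
```

```text
[ 0.62713392 -0.00674309  0.27242328] [-4.7269694   1.84115878  7.48984759] 0.01669372416312331 [ 0.723  0.523 -1.137  1.687  0.581  1.142  0.972]
```

send_rows --rows "-0.008 0.0003 -0.0096 0 0 0;-0.008 0.0003 -0.0096 0 0 0;-0.008 0.0003 -0.0096 0 0 0;-0.008 0.0004 -0.0096 0 0 0;-0.008 0.0003 -0.0096 0 0 0;-0.008 0.0003 -0.0096 0 0 0;-0.008 0.0003 -0.0096 0 0 0;-0.008 0.0003 -0.0096 0 0 0;-0.008 0.0004 -0.0096 0 0 0;-0.008 0.0003 -0.0096 0 0 0;-0.008 0.0003 -0.0096 0 0 0;-0.008 0.0003 -0.0096 0 0 0;-0.008 0.0004 -0.0096 0 0 0;-0.008 0.0003 -0.0096 0 0 0;-0.008 0.0003 -0.0096 0 0 0;-0.008 0.0003 -0.0096 0 0 0;-0.008 0.0003 -0.0096 0 0 0;-0.008 0.0004 -0.0096 0 0 0;0 0 0 0 0 0;0 0 0 0 0 0"

```text
clock: 67.15
tcp_pos: [0.48, -0.0015, 0.097]
orientation: [-1.574, -0.069, -0.138]
contact_force: [-5.5, 4.2, -8.8]
grip_width: 0.0171
```

```bash
python3 - <<'E'
from h import *
o=r.get_obs(); print(o['tcp_pos'],o['contact_force'],o['grip_width'],o['joints'].round(3))
E
```

```text
[ 0.48000456 -0.00150671  0.09698409] [-5.50713604  4.20267075 -8.76966611] 0.017067402059747605 [ 0.725  0.5   -1.048  2.174  0.759  0.715  0.701]
```

send_rows --rows "-0.0026 0.0001 -0.0031 0 0 0;-0.0026 0.0001 -0.0031 0 0 0;-0.0026 0.0001 -0.0031 0 0 0;-0.0026 0.0001 -0.0031 0 0 0;0 0 0 0 0 0;0 0 0 0 0 0"

```text
clock: 67.75
tcp_pos: [0.4709, -0.0012, 0.086]
orientation: [-1.575, -0.071, -0.14]
contact_force: [-9.8, 1.1, 7.6]
grip_width: 0.0172
```

send_rows --rows "-0.0013 0 -0.0015 0 0 0;-0.0013 0 -0.0015 0 0 0;0 0 0 0 0 0;0 0 0 0 0 0"

```text
clock: 68.15
tcp_pos: [0.4686, -0.0011, 0.0832]
orientation: [-1.575, -0.071, -0.141]
contact_force: [-10.2, 2.6, 9.8]
grip_width: 0.0169
```

send_rows --rows "-0.0013 0 -0.0015 0 0 0;0 0 0 0 0 0;0 0 0 0 0 0"

```text
clock: 68.45
tcp_pos: [0.4674, -0.0011, 0.0818]
orientation: [-1.575, -0.071, -0.141]
contact_force: [-9.5, 1.2, 11.0]
grip_width: 0.017
```

send_rows --rows "-0.0013 0 -0.0015 0 0 0;0 0 0 0 0 0;0 0 0 0 0 0"

```text
clock: 68.75
tcp_pos: [0.4662, -0.0011, 0.0803]
orientation: [-1.575, -0.071, -0.141]
contact_force: [-10.6, 1.7, 10.8]
grip_width: 0.0171
```

send_rows --rows "-0.0013 0 -0.0015 0 0 0;0 0 0 0 0 0;0 0 0 0 0 0"

```text
clock: 69.05
tcp_pos: [0.4649, -0.001, 0.0788]
orientation: [-1.575, -0.072, -0.141]
contact_force: [-9.6, 2.2, 10.5]
grip_width: 0.0169
```

send_rows --rows "-0.0013 0 -0.0015 0 0 0;0 0 0 0 0 0;0 0 0 0 0 0"

```text
clock: 69.35
tcp_pos: [0.4637, -0.001, 0.0773]
orientation: [-1.575, -0.072, -0.141]
contact_force: [-9.3, 1.5, 10.3]
grip_width: 0.0168
```

send_rows --rows "-0.0013 0 -0.0015 0 0 0;0 0 0 0 0 0;0 0 0 0 0 0"

```text
clock: 69.65
tcp_pos: [0.4631, -0.0009, 0.0766]
orientation: [-1.576, -0.073, -0.142]
contact_force: [-11.5, 0.9, 18.5]
grip_width: 0.017
```

```bash
python3 - <<'E'
from h import *
w=frame('wrist','w37'); a=frame('scene');b=frame('side'); crop(b,180,120,300,240,5,'b37')
E
```

View pics/w37.png

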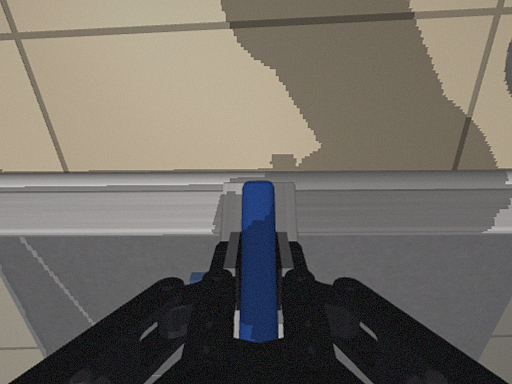

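View pics/b37.png

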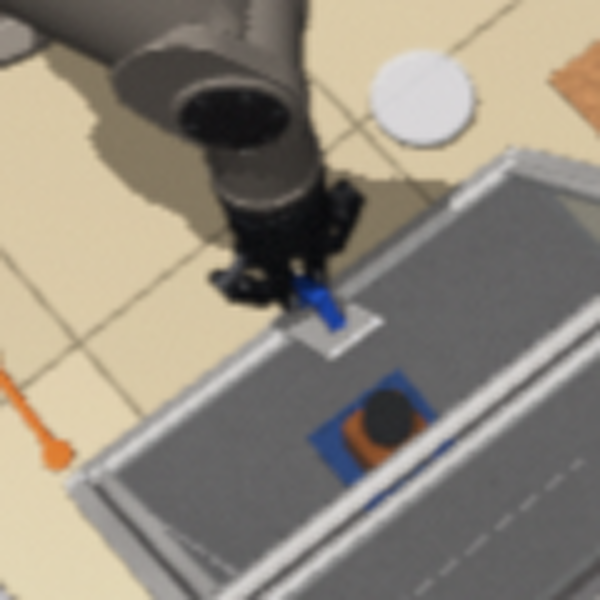

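send_rows --rows "-0.0006 0 -0.0008 0 0 0;0 0 0 0 0 0;0 0 0 0 0 0"

```text
clock: 70.1
tcp_pos: [0.4631, -0.0009, 0.0765]
orientation: [-1.576, -0.074, -0.143]
contact_force: [-15.2, -0.2, 30.0]
grip_width: 0.0173
```

send_rows --rows "0 0 0 0 0 0;0 0 0 0 0 0;0 0 0 0 0 0;0 0 0 0 0 0;0 0 0 0 0 0;-0.003 0 0.015 0 0 0;-0.005 0 0.025 0 0 0;-0.006 0 0.03 0 0 0;-0.006 0 0.03 0 0 0;-0.006 0 0.03 0 0 0;0 0 0.03 0 0 0;0 0 0.03 0 0 0;0 0 0.02 0 0 0;0 0 0 0 0 0;0 0 0 0 0 0" --grip 0.0854

```text
clock: 71.6
tcp_pos: [0.4367, -0.0017, 0.2848]
orientation: [-1.576, -0.072, -0.144]
contact_force: [-0.0, -0.3, 0.0]
grip_width: 0.0855
```

```bash
python3 - <<'E'
from h import *
o=r.get_obs(); print(o['tcp_pos'],o['contact_force'],o['grip_width'],o['joints'].round(3))
w=frame('wrist','w38'); b=frame('side','b38'); 
E
```

```text
[ 0.43669864 -0.00168989  0.28477785] [-0.03103825 -0.28445495  0.01098511] 0.08554279600063149 [ 1.272  0.014 -1.384  2.052  0.049  0.953  1.388]
```

View pics/w38.png

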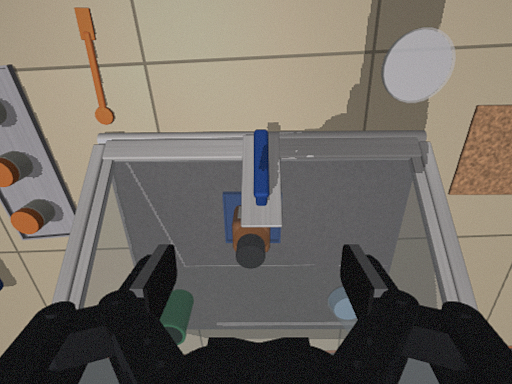

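View pics/b38.png

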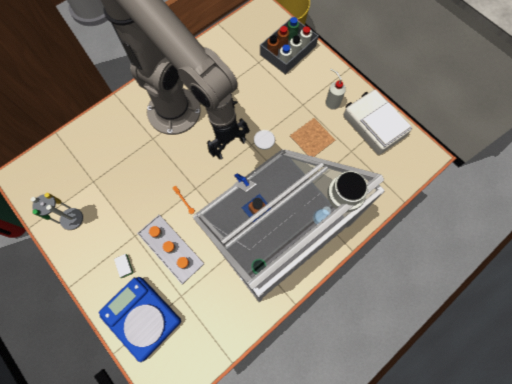

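```bash
python3 - <<'E'
from h import *
a=frame('scene','a39'); b=frame('side')
for n in('side0','scene0'):
    f=b if n=='side0' else a
    im=cv2.imread(f'pics/{n}.png')
    for t,g in (('before',{'img':im}),('now',f)):
        print(n,t,'blue',[(c.tolist(),s[4]) for c,s in blobs(g,(105,120,40),(125,255,255))[0] if 225<c[0]<285 and 165<c[1]<225])
for n,f in (('a',a),('b',b)):
    for c,s in blobs(f,(3,150,60),(18,255,255),30)[0]:
        q=onz(f,*c,.045)
        if .3<q[0]<.8 and -.5<q[1]<-.25: print(n,c,intray(q))
# bar ends again
w=frame('wrist'); print(onz(w,261.5,131,.059),onz(w,261.5,190,.135))
for p in((103,148),(427,148)): pass
d=cv2.absdiff(b['img'],cv2.imread('pics/side0.png')).max(2); cv2.imwrite('pics/d39.png',(d>40).astype(np.uint8)*255)
crop(b,180,120,400,310,3,'b39')
E
```

```text
side0 before blue [([242.3, 179.4], 65), ([261.7, 198.6], 23), ([246.9, 210.2], 52)]
side0 now blue [([241.8, 179.1], 66), ([261.1, 198.4], 27), ([246.6, 209.6], 54)]
scene0 before blue [([249.4, 181.9], 67), ([267.6, 186.3], 88), ([256.6, 208.2], 98)]
scene0 now blue []
a [347.5 181. ] [0.0811 0.001 ]
a [352.2 201.1] [-0.0018  0.0007]
a [357.  221.4] [-0.0828  0.0001]
b [154.5 231.2] [-0.0775  0.0013]
b [168.2 246.3] [0.0034 0.0019]
b [182.5 262.2] [0.086  0.0021]
[0.43025493 0.0037697  0.059     ] [0.47484294 0.0014544  0.135     ]
```

View pics/d39.png

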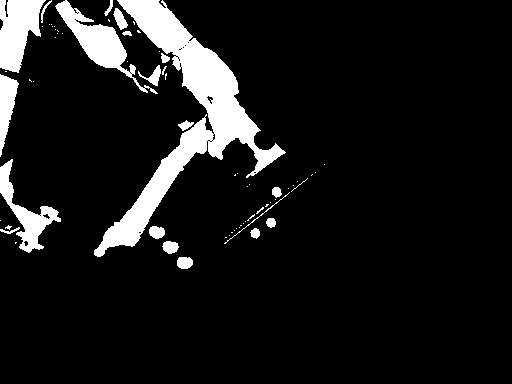

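View pics/b39.png

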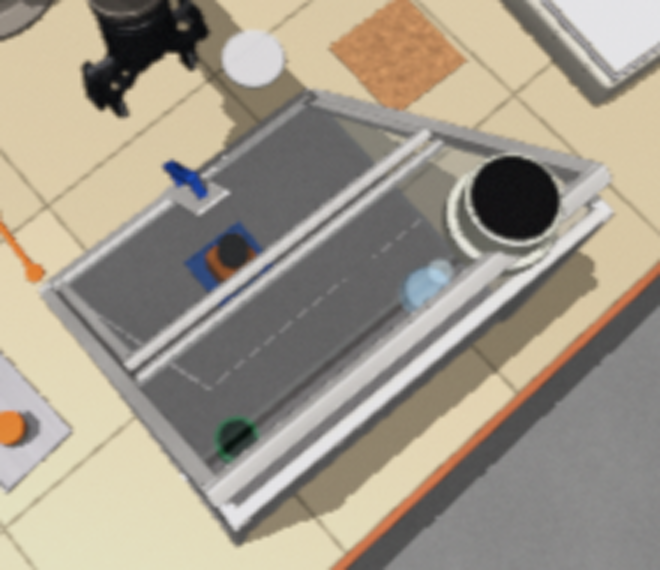

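```bash
python3 - <<'E'
from h import *
print(r.hand_in()); print(r.get_obs()['clock'])
E
```

```text
the job is handed in; nothing more can be done
None
the job is handed in; nothing more can be done
```

The job is handed in at about 72 s of the 210 s allowed; no verdict was reported. All the steps went through as asked.

**What I did**
- I raised the sash about 30 cm by its bar and let go; it stayed up by itself.
- I set the amber jar upright on the cork mat.
- I moved the three pots found in the hood to the steel tray.
- I stood the jar back in its blue tray and lowered the sash slowly until it met its rest.

**Last checks**
- **Pots:** they stand at about +83, 0 and −80 mm along the tray. They are within about 2 mm of its middle line in both fixed cameras, so the gaps between them are about 40 mm.
- **Jar:** it looks upright and centred in its blue tray.
- **Sash:** I pushed it down until the contact force rose to about 30 N with no further movement. The bar in the side view is within half a pixel of its starting place.
- **Other glassware and tools:** comparing the side view before and after shows no shift. The gripper is open and clear of everything.

**Disagreements and limits**
- The wrist camera placed things about 5–9 mm nearer to the robot than the fixed cameras. The fixed cameras differed from each other by 2–5 mm in the same direction. I relied on the fixed cameras, and the difference runs along the row, where there is room to spare.
- The sash went about 4–5 mm further down than where I first gripped it, going by the arm's position. I took that as slip on the bar or the sash not having started fully down, and did not resolve which.
- In the final scene-camera picture the arm hid the sash bar, so that check rests on the side view and the contact force.

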